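Demould prop arches, stack them on the studs and cover the mould

TASK

Lift every red arch out of the mould, turn it to match the three pipe studs on the wooden board and slide it fully down, so that all of them lie stacked flat on the board, and slide the holed pressure plate, handle up, over the same studs down onto the stack. Once the arches are out, lay the cover board flat on the empty mould, between its corner stops, and press it down firmly until it sits level. Leave the bottle and the can standing where they are.

Things in the scene. Friction and masses are not known exactly. Their poses are not given: they have to be found in the camera images.
- arch1: red cast half-ring arch, 14 mm thick, outer radius 65, inner 23 mm, 0.11 kg (None if absent). Three 20 mm through holes at radius 43 mm: at the crown and 58 degrees either side (x -20.2, y +-36.5 mm). Origin: crown hole, underside; x outward from arc centre through crown, z up. At the crown the edges are parallel flats 43 mm apart along x, 17 mm wide: grip there. Starts in a mould cavity, upper 9 mm out
- arch2: red cast half-ring arch, 14 mm thick, outer radius 65, inner 23 mm, 0.11 kg (None if absent). Three 20 mm through holes at radius 43 mm: at the crown and 58 degrees either side (x -20.2, y +-36.5 mm). Origin: crown hole, underside; x outward from arc centre through crown, z up. At the crown the edges are parallel flats 43 mm apart along x, 17 mm wide: grip there. Starts in a mould cavity, upper 9 mm out
- arch3: red cast half-ring arch, 14 mm thick, outer radius 65, inner 23 mm, 0.11 kg (None if absent). Three 20 mm through holes at radius 43 mm: at the crown and 58 degrees either side (x -20.2, y +-36.5 mm). Origin: crown hole, underside; x outward from arc centre through crown, z up. At the crown the edges are parallel flats 43 mm apart along x, 17 mm wide: grip there. Starts in a mould cavity, upper 9 mm out
- arch1_mid (a point): arc centre of arch1, on its underside, 43 mm to -x of its origin
- arch2_mid (a point): arc centre of arch2, on its underside, 43 mm to -x of its origin
- arch3_mid (a point): arc centre of arch3, on its underside, 43 mm to -x of its origin
- base: fixed wooden board 90 x 146 x 12 mm with three upright white pipe studs, 17 mm diameter, 52 mm above the board, the last 6 mm tapering to 11 mm. Origin: axis of the crown stud, underside of the board; other studs at x -20.2, y +-36.5 mm; a threaded arch has its x along this x. The first arch's underside lies 12 mm above this origin, each further one 14 mm higher
- base_mid (a point): on the board's top face, where the arc centre of a threaded arch comes to lie: 43 mm to -x of the crown stud
- mould: fixed white open mould 270 (x) x 168 (y) mm, top face at 11 mm, three half-ring cavities 5 mm deep in a row along x, 2 mm clear of the arches. Origin: centre of underside. Arches in it: origin at x -77.5, 10.5 or 98.5, y 0, z 6 mm, x along the mould's x. Grey stops at the four corners rise 8 mm above the top face and enclose 259 x 161 mm for the cover
- plate: loose holed pressure plate of wood, 106 (x) x 112 (y) x 8 mm, 0.12 kg, with the same pattern of three 21 mm holes (crown hole at x +50, the others at x +29.8, y +-36.5 mm) and a handle block 30 (x) x 22 (y) x 30 (z) mm on top, its top 38 mm above the underside. Origin: below the middle of the handle, on the underside; plate from x -36 to +70; on the studs its x points along the board's x
- plate_crown (a point): centre of the plate's crown hole, on its underside, 50 mm to +x of its origin
- cover: loose wooden cover board of the mould, 252 (x) x 154 (y) x 8 mm, 0.2 kg, with a handle block 90 (x) x 22 (y) x 30 (z) mm on the middle of its top (handle top 38 mm above the underside). Origin: centre of underside. Either way round will do; in place its underside is 11 mm above the mould's origin, x along the mould's x
- paint_bottle: bystander: white paint bottle, 54 mm diameter, 160 mm tall; origin at the centre of its underside
- spray_can: bystander: bare metal spray can, 62 mm diameter, 190 mm tall; origin at the centre of its underside
Things that resemble listed ones, but are neither listed nor needed, are in the scene too. What is meant by the plate is not turquoise or yellow, and is the larger of those in its own colour.

How it is judged:
On the way, in this order (a step that is already met when the one before it is completed fails the run):
1. all arches present are threaded on the three studs, stacked flat and fully down (horizontal distance between base_mid and arch1_mid below 0.006 m and horizontal distance between base and arch1 below 0.006 m and angle between each of arch1, arch2, arch3's own z axis and vertical below 0.05 rad and z of each of arch1, arch2, arch3 in the frame of base_mid below 0.0305 m and linear speed of each of arch1, arch2, arch3 below 0.03 m/s and horizontal distance between base_mid and arch2_mid below 0.006 m and horizontal distance between base and arch2 below 0.006 m and horizontal distance between base_mid and arch3_mid below 0.006 m and horizontal distance between base and arch3 below 0.006 m and z of any of arch1, arch2, arch3 in the frame of base_mid below 0.003 m and (z of each of arch1, arch2 in the frame of base_mid below 0.017 m or z of each of arch1, arch3 in the frame of base_mid below 0.017 m or z of each of arch2, arch3 in the frame of base_mid below 0.017 m)), for 0.2 s.
2. the cover is on the mould between the stops, level, and pressed down firmly (over 5 N on the mould) (x of cover in the frame of mould between -0.007 and 0.007 m and y of cover in the frame of mould between -0.007 and 0.007 m and z of cover in the frame of mould between 0.009 and 0.0135 m and angle between cover's own z axis and vertical below 0.025 rad and angle between the x axis of cover and the x axis of mould, either way round below 0.06 rad and linear speed of cover below 0.03 m/s and contact force between cover and mould above 5 N), for 0.1 s.
At the end, for the whole second after the job is handed in: each arch present on all three studs (within 6 mm), level, fully down; plate on the studs (6 mm), level within 0.05 rad, flat on the top arch; cover on the mould within 7 mm, 0.06 rad of square, level within 0.025 rad, underside 9 to 13.5 mm above the mould's origin; all at rest (all of step 1 and horizontal distance between plate_crown and base below 0.006 m and x of plate in the frame of base_mid between -0.017 and 0.003 m and y of plate in the frame of base_mid between -0.008 and 0.008 m and angle between plate's own z axis and vertical below 0.05 rad and z of plate in the frame of base_mid below 0.0445 m and linear speed of each of plate, cover below 0.03 m/s and z of plate in the frame of arch1 above 0.012 m and z of plate in the frame of arch2 above 0.012 m and z of plate in the frame of arch3 above 0.012 m and (z of plate in the frame of arch1 below 0.0165 m or z of plate in the frame of arch2 below 0.0165 m or z of plate in the frame of arch3 below 0.0165 m) and x of cover in the frame of mould between -0.007 and 0.007 m and y of cover in the frame of mould between -0.007 and 0.007 m and z of cover in the frame of mould between 0.009 and 0.0135 m and angle between cover's own z axis and vertical below 0.025 rad and angle between the x axis of cover and the x axis of mould, either way round below 0.06 rad); the robot touches nothing.
It fails at once if the paint bottle is knocked over or pushed more than 40 mm (distance of paint_bottle from where it was at the start of the episode above 0.04 m or angle between paint_bottle's own z axis and vertical above 0.6 rad).
It fails at once if the spray can is knocked over or pushed more than 40 mm (distance of spray_can from where it was at the start of the episode above 0.04 m or angle between spray_can's own z axis and vertical above 0.6 rad).
Of arch1, arch2, arch3 only 2 to 3 are there at a start; the rules pass over those that are not, and their reading is None.
At some moment in a run one of cover, plate may be knocked a few centimetres aside while the robot is not near it.
Once in a run the grip may slacken for a moment while it holds something.
It also fails if it takes over 208 s, if anything falls off the work surface, if the arm or the gripper's body presses on something with over 40 N, if the wrist force passes 120 N, or if a joint passes its speed limit or range.

ROBOT

A 7-joint arm with a two-finger parallel gripper is mounted at the origin on the work surface. World frame = base frame: x ahead of the robot, y to its left, z up, the work surface at z = 0. Lengths are in m, angles in rad, forces in N, time in s.
With the tool pointing down it reaches from about 0.35 to 0.9 m from the base axis. Payload 8.1 kg.
Tool frame: the origin (TCP) lies on the mounting face of the last link; the fingertips stand 173 mm ahead of it and the grasp point (between the pads) lies 155 mm ahead of it (grip_depth is the distance from the TCP to the grasp point, in m); z points along the fingers, y is the line along which they close (so a half turn about z gives the same grasp; the last joint's range is limited). The gripper opens to 85 mm and grips with 20 to 120 N. Pads are 22 mm wide; open, the fingers measure 114 mm over their backs; the gripper's body (76 mm by 85 mm) begins 54 mm behind the grasp point. The pads swing forward as they close: fully open they stand 13 mm farther back than shut.
Start: joints at [1.165, 0.434, 0.025, 1.573, -0.012, 1.134, -0.075], TCP at [0.186, -0.597, 0.405] pointing down, gripper open.
Joint ranges: [-2.62, 2.62], [-0.44, 2.09], [-1.27, 1.32], [0.08, 2.57], [-1.32, 4.46], [0.12, 2], [-2.74, 2.74]. Speed limits (rad/s): [2.22, 2.22, 3.01, 3.01, 3.14, 3.14, 3.14].

INTERFACE

Orientations are given as a rotation vector (axis times angle).
In Python, from workcell import read_state, get_image, finish_job, recognise, trace, grip_depth gives the robot as it stands.
- The arm moves only by the tool drive_tool, never from a script. Its argument "plan" is a list of rows, each a list of 3 entries, a list of its own where there are three numbers: the gripper's target within -1 to 1 (shut at 1, half-way at 0, fully open at -1), then the shift along the tool's x, y, z in m, then the turn about the tool's z in degrees. In form: [[jaw, [x, y, z], twist], ...]. A call has 1 to 10 rows; each row is the pose to reach, as a shift and turn from the pose commanded when the call began, along the tool's axes at that moment; what a row does not reach only later rows make up. A row lasts 1/12 s, in which the tool goes at most 41.7 mm and 7.16 degrees, less where a joint would pass 70% of its speed; a pose out of reach is approached as far as the arm can. A call with a gripper value outside its range is refused whole. The fingers move at their own pace and stop on an object; the grip force is fixed at half the most. Time passes only in rows, so rows that repeat a pose let the fingers close. It gives the time, the measured TCP pose, the force, the opening and the grip force at its end, in the units of the state.
- read_state(): the state, without advancing time (a new reading comes with each control period).
- get_image(name): name is "side" or "top" or "wrist"; returns a dict with "frame" (480x640x3 uint8, blue, green, red), "camera_matrix" (3x3 intrinsics, pixels), "k1" (the pictures are not rectified: a ray, as slopes to the right and down, at radius r is drawn at 1 + k1 r^2 times it, then the intrinsics apply), "rvec" (rotation vector, rad) and "tvec" (3), from world to camera coordinates, as OpenCV has them. Camera axes: x right, y down, z forward; pixel columns grow to the right and rows downward; lengths in m; the calibration is good to about 2 mm. A picture is of the moment at which its call begins. There is no depth.
- finish_job(): hands the job in; it is judged then, once.
Trained networks look in a picture, given as the dict that the camera call returned (one of the last four; its "shot" number tells which), for a name from the list of things; names that differ only in an ending like _2 or _b are one class to them, and where a whole thing is asked for, a point or a joint stands for the part that bears it (a point fixed in the world has none). Each returns a list of dicts, best first, with "p" (0 to 1); they miss things now and then, are a little off and sometimes report something else, mostly with a low value. They report only what shows in the picture. A call takes as long as a camera call. They do not tell look-alikes from the thing itself.
- recognise(query, picture): "point" ([x, y, z] in m, in world coordinates, good to about 4 mm: the middle of the surface that is visible of it).
- trace(query, picture): "pixels" (480x640 bool, what is visible of it).
The state is a dict: "time": time; "qpos": joint angles; "qd": joint speeds; "tau": joint torques, N m; "position": TCP position; "eef_rot": TCP orientation; "wrist_force": force on the tool from outside, world axes, zero at the start; "moment": the same for the moment, N m; "finger_gap": finger opening in m; "gripper_force": force on a finger pad.
Only numpy, scipy, OpenCV 4.12 (cv2) and the standard library are available. Lean on these libraries where they do the work, as an engineer would, in place of code of your own. Each camera call takes 0.05 s, during which the arm holds its last target. There are 200 camera calls.

## Working session

There is one attempt and no reset: what is moved stays moved. The work goes in short steps, Python scripts to look and compute and a tool call to move; the robot and the scene stay as the last step left them, time stands still between calls to the robot, and variables do not carry over. Pictures are saved under pics/ and viewed, at most 14 in all, crops included, and the job is handed in when it is done.

Besides the shell and the picture viewer there is one more tool, called after "Request:" as name(argument=value, ...), one argument or row to a line, values as JSON. drive_tool: Moves the arm, as the interface text tells. Its arguments: {"type":"object","properties":{"plan":{"type":"array","items":{"type":"array"}}},"required":["plan"]}

```bash
mkdir -p pics; cat > h.py <<'E'
import numpy as np, cv2
from workcell import *
from scipy.spatial.transform import Rotation as R
def cam(p):
    Rm=cv2.Rodrigues(np.array(p["rvec"],float))[0]; t=np.array(p["tvec"],float).ravel(); return Rm,t
def pix(p,uv,z):
    """pixels -> world points at height z"""
    K=np.array(p["camera_matrix"]);k=p["k1"];Rm,t=cam(p)
    uv=np.atleast_2d(uv).astype(float)
    d=cv2.undistortPoints(uv[:,None],K,np.array([k,0,0,0.]))[:,0]
    d=np.c_[d,np.ones(len(d))]@Rm; c=-Rm.T@t
    return c+d*((z-c[2])/d[:,2])[:,None]
def proj(p,X):
    return cv2.projectPoints(np.atleast_2d(X).astype(float),np.array(p["rvec"],float),np.array(p["tvec"],float),np.array(p["camera_matrix"]),np.array([p["k1"],0,0,0.]))[0][:,0]
def save(p,n): cv2.imwrite(f"pics/{n}.png",p["frame"])
E
python3 - <<'E'
from h import *
s=read_state(); print({k:np.round(v,3) for k,v in s.items()}, grip_depth)
for n in("top","side"):
    p=get_image(n); save(p,n+"0")
    Rm,t=cam(p); print(n,-Rm.T@t,p["k1"])
    for q in("arch1","base","mould","plate","cover","paint_bottle","spray_can"):
        print(q,[(np.round(r["point"],3).tolist(),round(r["p"],2),proj(p,r["point"])[0].round().tolist()) for r in recognise(q,p)])
E
```

```text
{'time': np.float64(0.0), 'qpos': array([ 1.165,  0.435,  0.025,  1.574, -0.012,  1.134, -0.075]), 'qd': array([ 0.   , -0.001,  0.001, -0.001, -0.001,  0.001,  0.   ]), 'tau': array([ 0.0000e+00, -6.7046e+01,  1.0250e+00, -3.1621e+01,  1.5000e-02,
        1.2000e-02, -0.0000e+00]), 'position': array([ 0.186, -0.596,  0.404]), 'eef_rot': array([-3.104e+00, -4.740e-01,  1.000e-03]), 'wrist_force': array([ 0.351, -0.759,  0.85 ]), 'moment': array([-0.023,  0.035, -0.002]), 'gripper_force': np.float64(0.0), 'finger_gap': np.float64(0.085)} 0.1547
top [ 0.33278602 -0.01442181  1.40211721] 0.03896902370869475
arch1 [([0.501, 0.292, 0.023], 0.96, [205.0, 233.0]), ([0.595, 0.291, 0.022], 0.71, [206.0, 198.0])]
base [([0.618, 0.003, 0.015], 0.64, [313.0, 188.0]), ([0.412, 0.298, 0.02], 0.19, [203.0, 267.0])]
mould [([0.503, 0.289, 0.013], 0.91, [207.0, 233.0])]
plate [([0.259, -0.356, 0.007], 0.89, [453.0, 319.0]), ([0.439, 0.012, 0.006], 0.85, [312.0, 254.0]), ([0.196, 0.28, 0.007], 0.78, [211.0, 350.0]), ([0.305, -0.146, 0.004], 0.68, [372.0, 303.0])]
cover [([0.541, -0.283, 0.013], 0.9, [
[... 354 characters left out ...]
 0.302, 0.019], 0.96, [251.0, 340.0]), ([0.496, 0.295, 0.021], 0.92, [218.0, 320.0])]
base [([0.607, 0.019, 0.01], 0.93, [267.0, 246.0])]
mould [([0.47, 0.328, 0.016], 0.83, [216.0, 337.0]), ([0.499, 0.293, 0.015], 0.54, [218.0, 321.0]), ([0.748, 0.171, 0.108], 0.33, [174.0, 221.0])]
plate [([0.435, 0.023, 0.01], 0.91, [325.0, 268.0]), ([0.253, -0.347, 0.008], 0.75, [459.0, 225.0]), ([0.194, 0.282, 0.006], 0.63, [359.0, 389.0]), ([0.304, -0.141, 0.005], 0.62, [409.0, 255.0])]
cover [([0.525, -0.274, 0.006], 0.83, [357.0, 211.0])]
paint_bottle [([0.743, -0.136, 0.076], 0.69, [264.0, 188.0]), ([0.583, 0.288, 0.02], 0.42, [190.0, 303.0])]
spray_can [([0.75, 0.176, 0.109], 0.57, [172.0, 221.0])]
```

```bash
python3 - <<'E'
import cv2
a=cv2.imread("pics/top0.png")[80:400,150:510]; cv2.imwrite("pics/top0c.png",cv2.resize(a,None,fx=1.87,fy=1.87,interpolation=cv2.INTER_CUBIC)[:600])
E
```

```text
(no output)
```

View pics/top0c.png

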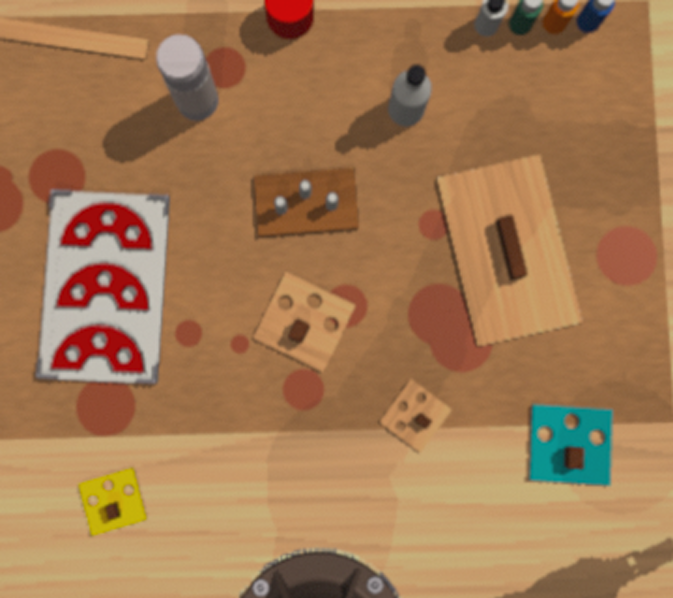

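View pics/side0.png

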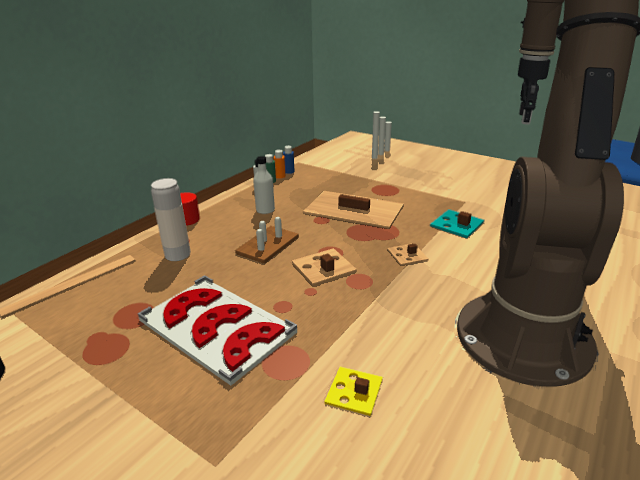

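Look-alikes for the plate: turquoise (453,319), yellow (211,350), small wood (372,303) and large wood (312,254). I choose the large wooden one at (312,254). All three arches are present at about (206,198), (205,233) and (203,267), the studs are at about (313,185) and the cover is at (420,214).

```bash
cat >> h.py <<'E'
def arch_poly(n=24):
    a=np.linspace(-np.pi/2,np.pi/2,n)
    o=np.c_[65*np.cos(a)-43,65*np.sin(a)]; i=np.c_[23*np.cos(a)-43,23*np.sin(a)][::-1]
    o=o[:];o[:,0]=np.minimum(o[:,0],21.5)
    return [np.r_[o,i]/1000]
def circ(x,y,r,n=20):
    a=np.linspace(0,2*np.pi,n,endpoint=False); return np.c_[x+r*np.cos(a),y+r*np.sin(a)]/1000
H=[(0,0),(-20.2,36.5),(-20.2,-36.5)]
ARCH=(arch_poly(),[circ(x,y,10) for x,y in H])
def box(x0,x1,y0,y1): return [np.array([[x0,y0],[x1,y0],[x1,y1],[x0,y1]])/1000]
PLATE=(box(-36,70,-56,56),[circ(x+50,y,10.5) for x,y in H])
COVER=(box(-126,126,-77,77),[])
MOULD=(box(-135,135,-84,84),[])
def place(poly,q,z):
    c,s=np.cos(q[2]),np.sin(q[2]); return np.c_[poly@np.array([[c,s],[-s,c]])+q[:2],np.full(len(poly),z)]
def render(p,model,q,z0,z1,shape):
    m=np.zeros(shape,np.uint8)
    P=lambda poly,z:(proj(p,place(poly,q,z))*16).round().astype(np.int32)
    for z in np.linspace(z0,z1,3):
        for f in model[0]: cv2.fillPoly(m,[P(f,z)],255,lineType=cv2.LINE_AA,shift=4)
    for h in model[1]: cv2.fillPoly(m,[P(h,z1)],0,lineType=cv2.LINE_AA,shift=4)
    return m/255.
def fit(p,mask,model,q0,z0,z1):
    from scipy.optimize import minimize
    m=mask.astype(float)
    def c(v):
        r=render(p,model,np.array(v)*[.01,.01,.1],z0,z1,m.shape); return np.abs(r-m).sum()/m.sum()
    x0=np.array(q0)/[.01,.01,.1]
    for st in(1.,.3):
        sim=np.vstack([x0]+[x0+st*np.eye(3)[i] for i in range(3)])
        o=minimize(c,x0,method="Nelder-Mead",options=dict(initial_simplex=sim,maxiter=150,xatol=.005,fatol=1e-4)); x0=o.x
    return x0*[.01,.01,.1],o.fun
def red(p):
    b,g,r=[p["frame"][...,i].astype(int) for i in range(3)]
    return ((r>110)&(g<45)&(b<55))
def shift(g,yaw,z=None,open_=0):
    """move grasp point to g (world), tool y (closing line) along yaw; -> tool shift, twist deg"""
    s=read_state();Rt=R.from_rotvec(s["eef_rot"]);M=Rt.as_matrix()
    tgt=np.array(g)+[0,0,grip_depth]
    d=M.T@(tgt-s["position"]); ty=np.arctan2(M[1,1],M[0,1])
    dy=(yaw-ty+np.pi/2)%np.pi-np.pi/2
    return "shift mm %s twist %.1f (or %.1f) tilt %.3f gp %s j7 %.2f"%((d*1000).round(1),-np.degrees(dy),-np.degrees(dy)+(180 if dy>0 else -180),np.arccos(-M[2,2]),(s["position"]-[0,0,grip_depth]).round(4),s["qpos"][6])
E
python3 - <<'E'
from h import *
p=get_image("top"); 
m=red(p); n,l,st,c=cv2.connectedComponentsWithStats(m.astype(np.uint8))
for i in range(1,n):
    if st[i,4]>150 and c[i][0]<250: 
        w=pix(p,c[i],.02)[0]; print("arch",w.round(3),st[i,4],fit(p,l==i,ARCH,[w[0]+.01,w[1],0],.011,.02))
for nm,mo,z in(("plate",PLATE,.008),("cover",COVER,.008),("mould",MOULD,.011)):
    r=recognise(nm,p); t=trace(nm,p)
    for k in t:
        mm=k["pixels"]; cc=np.argwhere(mm).mean(0)[::-1]; w=pix(p,cc,z)[0]
        print(nm,k["p"],w.round(3),mm.sum(),[ (f[0].round(4),round(f[1],3)) for f in[fit(p,mm,mo,[w[0],w[1],a],0,z) for a in(-.4,0,.3)]] if mm.sum()>900 else "")
# studs
g=p["frame"].astype(int); mn=g.min(2)
sub=np.zeros(mn.shape,bool); sub[165:215,280:345]=1
n,l,st,c=cv2.connectedComponentsWithStats(((mn>120)&sub).astype(np.uint8))
for i in range(1,n): print("stud",c[i].round(1),st[i,4],pix(p,c[i],.06)[0].round(3))
print(shift([.5,.29,.25],0))
w=get_image("wrist");Rm,t=cam(w);s=read_state();M=R.from_rotvec(s["eef_rot"]).as_matrix()
print("cam in tool",M.T@(-Rm.T@t-s["position"]),"axis",M.T@Rm[2],"imgx",M.T@Rm[0],w["camera_matrix"]);print(M.round(3))
E
```

```text
arch [0.589 0.287 0.02 ] 550 (array([ 0.60074669,  0.28643304, -0.05550467]), np.float64(0.44086987522281645))
arch [0.501 0.293 0.02 ] 553 (array([ 0.51330504,  0.29187418, -0.05868387]), np.float64(0.4354643123072013))
arch [0.413 0.3   0.02 ] 558 (array([ 0.42559491,  0.29957712, -0.05555668]), np.float64(0.4379014688312601))
arch [0.143 0.721 0.02 ] 9238 (array([0.15055141, 0.72330592, 0.04099127]), np.float64(0.900302246900059))
plate 0.78 [ 0.307 -0.144  0.008] 757 
plate 0.73 [ 0.261 -0.361  0.008] 1694 [(array([ 0.2451, -0.3613, -0.0662]), np.float64(0.107)), (array([ 0.2452, -0.3606, -0.0714]), np.float64(0.107)), (array([ 0.2451, -0.3612, -0.069 ]), np.float64(0.106))]
plate 0.71 [0.443 0.011 0.008] 1569 [(array([ 0.4313,  0.0182, -0.4641]), np.float64(0.139)), (array([ 0.4311,  0.0183, -0.4952]), np.float64(0.139)), (array([ 0.4382, -0.0056,  1.047 ]), np.float64(0.263))]
plate 0.67 [0.2   0.281 0.008] 841 
cover 0.89 [ 0.541 -0.286  0.008] 5318 [(array([ 0.5428, -0.2851,  0.2051]), np.float64(0.056)), (array([ 0.5446, -0.2851,  0.1934]), np.float64(0.055)), (array([ 0.543
[... 166 characters left out ...]
714]), np.float64(0.591)), (array([ 0.5054,  0.2935, -0.0713]), np.float64(0.591))]
mould 0.67 [0.502 0.296 0.011] 656 
stud [312.8 178.8] 19 [0.633 0.003 0.06 ]
stud [327.2 185.2] 20 [ 0.615 -0.034  0.06 ]
stud [299.4 187.3] 18 [0.611 0.038 0.06 ]
shift mm [ 563.7 -752.8   -0. ] twist -72.7 (or 107.3) tilt 0.000 gp [ 0.1863 -0.5966  0.25  ] j7 -0.08
cam in tool [ 0.07038327 -0.00029908  0.02999162] axis [-0.2790971  -0.0014018   0.96026186] imgx [-8.41011801e-04  9.99998908e-01  1.21537129e-03] [[388.69366381   0.         319.51527245]
 [  0.         388.69366381 244.50961754]
 [  0.           0.           1.        ]]
[[ 0.955  0.298 -0.   ]
 [ 0.298 -0.955 -0.   ]
 [-0.    -0.    -1.   ]]
```

Request:
drive_tool(
  plan=[
    [-1,[0.56,-0.75,0],-68],
    [-1,[0.56,-0.75,0],-68],
    [-1,[0.56,-0.75,0],-68],
    [-1,[0.56,-0.75,0],-68],
    [-1,[0.56,-0.75,0],-68],
    [-1,[0.56,-0.75,0],-68],
    [-1,[0.56,-0.75,0],-68],
    [-1,[0.56,-0.75,0],-68],
    [-1,[0.56,-0.75,0],-68],
    [-1,[0.56,-0.75,0],-68],
  ],
)

```text
time: 2.03
position: [0.3248, -0.2016, 0.405]
eef_rot: [2.302, 2.136, -0.0]
wrist_force: [1.0, -0.5, 0.4]
finger_gap: 0.0857
gripper_force: 0.0
```

```bash
python3 - <<'E'
from h import *
s=read_state();print(s["time"],s["position"])
print("base",shift([.60,.0,.25],.055));print("mould",shift([.5,.29,.25],-.075))
E
```

```text
2.0333 [ 0.32484629 -0.20161822  0.40503314]
base shift mm [221.5 259.4   0.3] twist -7.4 (or 172.6) tilt 0.001 gp [ 0.3248 -0.2016  0.2503] j7 0.31
mould shift mm [503.3 138.1  -0. ] twist 0.0 (or -180.0) tilt 0.001 gp [ 0.3248 -0.2016  0.2503] j7 0.31
```

Request:
drive_tool(
  plan=[
    [-1,[0.22,0.24,0],-7],
    [-1,[0.22,0.24,0],-7],
    [-1,[0.22,0.24,0],-7],
    [-1,[0.22,0.24,0],-7],
    [-1,[0.22,0.24,0],-7],
    [-1,[0.22,0.24,0],-7],
    [-1,[0.22,0.24,0],-7],
    [-1,[0.22,0.24,0],-7],
    [-1,[0.22,0.24,0],-7],
    [-1,[0.22,0.24,0],-7],
  ],
)

```text
time: 2.87
position: [0.5828, -0.002, 0.4042]
eef_rot: [-2.171, -2.269, -0.001]
wrist_force: [-0.4, 0.4, -0.8]
finger_gap: 0.0852
gripper_force: 0.0
```

```bash
python3 - <<'E'
from h import *
s=read_state();print(s["time"],s["position"])
p=get_image("wrist"); save(p,"w1")
print("mould",shift([.5,.29,.25],-.075))
E
```

```text
2.8667 [ 0.58280224 -0.00195183  0.40415154]
mould shift mm [296.5 -69.5  -0.4] twist 6.7 (or -173.3) tilt 0.001 gp [ 0.5819 -0.0034  0.2495] j7 -0.27
```

View pics/w1.png

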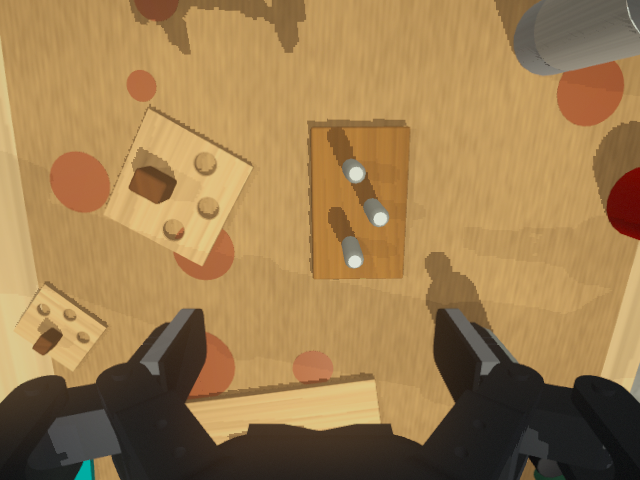

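The board with its three stud tops is at (357,173), (380,218) and (354,261). The large plain-wood plate is at (178,186); the small decoy at (60,327) is clearly smaller.

```bash
cat >> h.py <<'E'
def rigid(model,pts):
    """2D rigid fit model->pts -> x,y,yaw,resid"""
    a=model.mean(0);b=pts.mean(0);A=model-a;B=pts-b
    y=np.arctan2((A[:,0]*B[:,1]-A[:,1]*B[:,0]).sum(),(A*B).sum())
    Rm=np.array([[np.cos(y),-np.sin(y)],[np.sin(y),np.cos(y)]]);t=b-Rm@a
    return np.r_[t,y],np.abs(model@Rm.T+t-pts).max()
def studs(p,zt=.064,box=None,th=185):
    g=p["frame"].min(2).copy(); 
    if box: k=np.zeros_like(g);x0,x1,y0,y1=box;k[y0:y1,x0:x1]=1;g=g*k
    n,l,st,c=cv2.connectedComponentsWithStats((g>th).astype(np.uint8))
    ii=[i for i in range(1,n) if 30<st[i,4]<2500]; W=np.array([pix(p,c[i],zt)[0,:2] for i in ii])
    print([(c[i].round(1).tolist(),int(st[i,4])) for i in ii])
    import itertools
    best=min((rigid(np.array(H)/1000,W[list(q)])[::-1]+(q,) for q in itertools.permutations(range(len(W)),3)),key=lambda v:v[0])
    return best
E
python3 - <<'E'
from h import *
# same pose still: fresh picture
p=get_image("wrist")
for th in(150,185,210): print(th,studs(p,box=(300,420,120,285),th=th))
for k in trace("plate",p):
    mm=k["pixels"]; cc=np.argwhere(mm).mean(0)[::-1]; w=pix(p,cc,.008)[0]
    print(k["p"],cc.round(),w.round(3),mm.sum(),fit(p,mm,PLATE,[w[0]-.012,w[1]+.007,-.48],0,.008) if 150<cc[0]<210 and cc[1]<250 else "")
E
```

```text
[([357.3, 171.2], 181), ([381.4, 216.2], 158), ([356.0, 259.0], 140)]
150 (np.float64(7.41305672136705e-05), array([0.6310344 , 0.00392928, 0.0527967 ]), (1, 0, 2))
[([357.0, 171.0], 145), ([381.4, 216.1], 135), ([355.9, 259.1], 121)]
185 (np.float64(7.479662445708524e-05), array([0.63091248, 0.00399044, 0.05466661]), (1, 0, 2))
[([381.0, 216.5], 106), ([355.7, 258.9], 109)]Traceback (most recent call last):
  File "<stdin>", line 4, in <module>
  File "h.py", line 71, in studs
    best=min((rigid(np.array(H)/1000,W[list(q)])[::-1]+(q,) for q in itertools.permutations(range(len(W)),3)),key=lambda v:v[0])
ValueError: min() iterable argument is empty
```

Request:
drive_tool(
  plan=[
    [-1,[0.3,-0.07,0],6.5],
    [-1,[0.3,-0.07,0],6.5],
    [-1,[0.3,-0.07,0],6.5],
    [-1,[0.3,-0.07,0],6.5],
    [-1,[0.3,-0.07,0],6.5],
    [-1,[0.3,-0.07,0],6.5],
    [-1,[0.3,-0.07,0],6.5],
    [-1,[0.3,-0.07,0],6.5],
    [-1,[0.3,-0.07,0],6.5],
    [-1,[0.3,-0.07,0],6.5],
  ],
)

```text
time: 3.8
position: [0.4992, 0.2926, 0.4049]
eef_rot: [2.299, 2.14, -0.0]
wrist_force: [-0.1, -0.3, 0.1]
finger_gap: 0.0857
gripper_force: 0.0
```

```bash
python3 - <<'E'
from h import *
p=get_image("wrist"); save(p,"w2"); s=read_state(); print(s["time"])
m=red(p); n,l,st,c=cv2.connectedComponentsWithStats(m.astype(np.uint8))
for i in range(1,n):
    if st[i,4]>800:
        w=pix(p,c[i],.02)[0]; f=fit(p,l==i,ARCH,[w[0]+.012,w[1],-.07],.011,.02); print(c[i],w.round(3),st[i,4],f[0].round(4),f[1])
E
```

```text
3.85
```

View pics/w2.png

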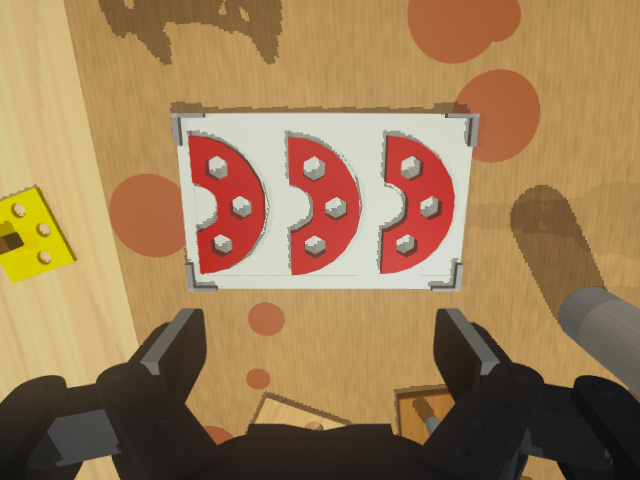

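The mould shows three red arches at (232,205), (325,205) and (420,205), crowns to the right, with nothing in the way. I will relax the red threshold, which was too strict here.

```bash
cat >> h.py <<'E'
def red(p):
    h=cv2.cvtColor(p["frame"],cv2.COLOR_BGR2HSV); return ((h[...,0]<8)|(h[...,0]>172))&(h[...,1]>175)&(h[...,2]>90)
def arches(p,z0=.011,z1=.02,yaw=-.07,lo=800):
    n,l,st,c=cv2.connectedComponentsWithStats(red(p).astype(np.uint8)); out=[]
    for i in range(1,n):
        if st[i,4]>lo:
            w=pix(p,c[i],z1)[0]; f=fit(p,l==i,ARCH,[w[0]+.012,w[1],yaw],z0,z1); print(c[i].round(),st[i,4],f[0].round(4),round(f[1],3)); out.append(f[0])
    return out
E
python3 - <<'E'
from h import *
p=get_image("wrist")
A=arches(p)
a=A[0]; print(shift([a[0],a[1],.06],-.075))
for f in A: print(shift([f[0],f[1],.06],-.075))
E
```

```text
[225. 202.] 5259 [ 0.4255  0.3013 -0.0759] 0.136
[420. 194.] 4436 [ 0.6017  0.289  -0.0639] 0.35
[321. 204.] 5173 [ 0.5135  0.2937 -0.0677] 0.131
shift mm [  5.1 -75.6 189.9] twist -0.0 (or 180.0) tilt 0.002 gp [0.5003 0.2908 0.25  ] j7 -0.94
shift mm [  5.1 -75.6 189.9] twist -0.0 (or 180.0) tilt 0.002 gp [0.5003 0.2908 0.25  ] j7 -0.94
shift mm [  6.2 101.1 190. ] twist -0.0 (or 180.0) tilt 0.002 gp [0.5003 0.2908 0.25  ] j7 -0.94
shift mm [  4.2  12.8 190. ] twist -0.0 (or 180.0) tilt 0.002 gp [0.5003 0.2908 0.25  ] j7 -0.94
```

Request:
drive_tool(
  plan=[
    [-0.3,[0.005,-0.0755,0],0],
    [-0.3,[0.005,-0.0755,0.1],0],
    [-0.3,[0.005,-0.0755,0.19],0],
    [-0.3,[0.005,-0.0755,0.19],0],
    [-0.3,[0.005,-0.0755,0.19],0],
    [-0.3,[0.005,-0.0755,0.19],0],
    [-0.3,[0.005,-0.0755,0.19],0],
    [-0.3,[0.005,-0.0755,0.19],0],
    [-0.3,[0.005,-0.0755,0.19],0],
    [-0.3,[0.005,-0.0755,0.19],0],
  ],
)

```text
time: 4.73
position: [0.4261, 0.3037, 0.2169]
eef_rot: [2.302, 2.137, 0.006]
wrist_force: [0.6, 0.4, 0.4]
finger_gap: 0.0556
gripper_force: 0.0
```

```bash
python3 - <<'E'
from h import *
p=get_image("wrist");save(p,"w3"); print(shift([.4255,.3013,.036],-.075))
arches(p)
E
```

```text
shift mm [-2.5 -0.3 26.1] twist 0.1 (or -179.9) tilt 0.004 gp [0.4259 0.3037 0.0621] j7 -1.21
[289. 283.] 19173 [ 0.4253  0.301  -0.0689] 0.192
[629. 215.] 1929 [ 0.6765  0.2984 -0.6453] 1.0
[490. 261.] 15966 [ 0.5137  0.2935 -0.0591] 0.456
[609. 368.] 3075 [ 0.6714  0.2322 -0.491 ] 1.0
```

View pics/w3.png

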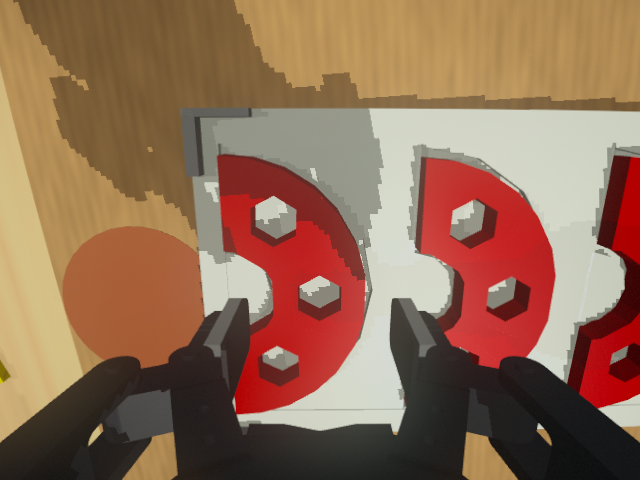

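Request:
drive_tool(
  plan=[
    [-0.3,[-0.0025,0,0.015],0],
    [-0.3,[-0.0025,0,0.025],0],
    [-0.3,[-0.0025,0,0.031],0],
    [-0.3,[-0.0025,0,0.0325],0],
    [-0.3,[-0.0025,0,0.0325],0],
    [-0.3,[-0.0025,0,0.0325],0],
  ],
)

```text
time: 5.28
position: [0.4246, 0.3013, 0.1825]
eef_rot: [-2.3, -2.14, -0.0]
wrist_force: [0.6, -0.0, -0.7]
finger_gap: 0.0555
gripper_force: 0.0
```

Request:
drive_tool(
  plan=[
    [-0.2,[0,0,0.001],0],
    [-0.2,[0,0,0.002],0],
    [-0.2,[0,0,0.002],0],
  ],
)

```text
time: 5.53
position: [0.4246, 0.3013, 0.1808]
eef_rot: [2.3, 2.139, 0.001]
wrist_force: [-0.6, -0.3, 5.8]
finger_gap: 0.0514
gripper_force: 2.6
```

Request:
drive_tool(
  plan=[
    [-0.2,[0,0,0.001],0],
    [-0.2,[0,0,0.002],0],
    [-0.2,[0,0,0.002],0],
  ],
)

```text
time: 5.78
position: [0.4244, 0.3015, 0.1806]
eef_rot: [2.299, 2.139, 0.002]
wrist_force: [-6.2, -6.4, 34.2]
finger_gap: 0.0513
gripper_force: 17.3
```

Request:
drive_tool(
  plan=[
    [-0.2,[0,0,-0.004],0],
    [-0.2,[0,0,-0.004],0],
    [0.5,[0,0,-0.004],0],
    [0.5,[0,0,-0.004],0],
    [0.5,[0,0,-0.004],0],
    [0.5,[0,0,-0.004],0],
    [0.5,[0,0,-0.004],0],
    [0.5,[0,0,-0.004],0],
  ],
)

```text
time: 6.45
position: [0.425, 0.3013, 0.1829]
eef_rot: [2.3, 2.138, 0.002]
wrist_force: [-1.7, -3.0, 14.9]
finger_gap: 0.041
gripper_force: 57.4
```

Request:
drive_tool(
  plan=[
    [0.5,[0,0,-0.005],0],
    [0.5,[0,0,-0.01],0],
    [0.5,[0,0,-0.02],0],
    [0.5,[0,0,-0.04],0],
    [0.5,[0,0,-0.07],0],
    [0.5,[0,0,-0.1],0],
    [0.5,[0,0,-0.1],0],
    [0.5,[0,0,-0.1],0],
  ],
)

```text
time: 7.12
position: [0.4249, 0.3015, 0.2841]
eef_rot: [2.3, 2.139, 0.006]
wrist_force: [-0.1, -0.0, -1.2]
finger_gap: 0.0414
gripper_force: 59.3
```

```bash
python3 - <<'E'
from h import *
p=get_image("wrist");save(p,"w4");s=read_state()
z=s["position"][2]-.177; print(s["gripper_force"],s["finger_gap"],s["wrist_force"])
arches(p,z,z+.014,lo=5000)
print(shift([.631,.004,.14],.054))
E
```

```text
59.30678233443359 0.0408765481991109 [-0.21411922 -0.11587246 -2.0393775 ]
[576. 243.] 11060 [0.6426 0.2582 0.5991] 1.0
[452. 223.] 7044 [0.4906 0.3088 0.2329] 4.121
[285. 294.] 22830 [ 0.4246  0.301  -0.0644] 0.544
shift mm [-281.   227.6  -11.9] twist -7.3 (or 172.7) tilt 0.001 gp [0.4245 0.3009 0.128 ] j7 -1.13
```

View pics/w4.png

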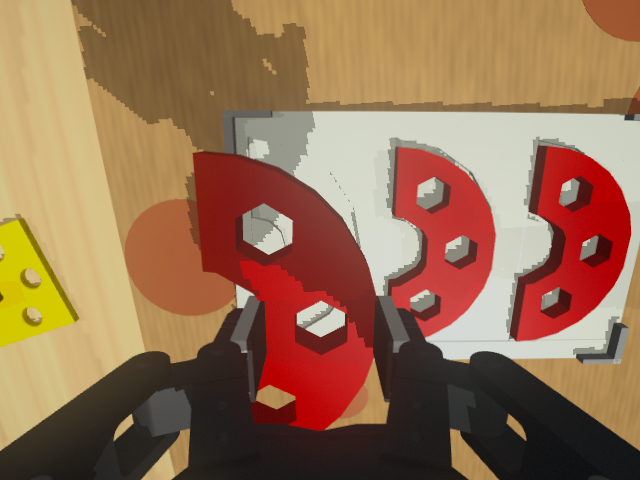

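The arch hangs level in the grip (crown hole at (320,318)), and the two others remain in the mould.

Request:
drive_tool(
  plan=[
    [0.5,[-0.281,0.2275,-0.01],-7.2],
    [0.5,[-0.281,0.2275,-0.01],-7.2],
    [0.5,[-0.281,0.2275,-0.01],-7.2],
    [0.5,[-0.281,0.2275,-0.01],-7.2],
    [0.5,[-0.281,0.2275,-0.01],-7.2],
    [0.5,[-0.281,0.2275,-0.01],-7.2],
    [0.5,[-0.281,0.2275,-0.01],-7.2],
    [0.5,[-0.281,0.2275,-0.01],-7.2],
    [0.5,[-0.281,0.2275,-0.01],-7.2],
    [0.5,[-0.281,0.2275,-0.01],-7.2],
  ],
)

```text
time: 8.0
position: [0.6336, -0.004, 0.2899]
eef_rot: [2.171, 2.268, -0.006]
wrist_force: [0.4, -0.7, -1.2]
finger_gap: 0.0411
gripper_force: 59.3
```

```bash
python3 - <<'E'
from h import *
p=get_image("wrist");save(p,"w5");s=read_state()
print(shift([.631,.004,.13],.054),s["gripper_force"])
p=get_image("side");save(p,"s5")
E
```

```text
shift mm [ 4.3 -0.8  5.2] twist -0.4 (or 179.6) tilt 0.003 gp [ 6.320e-01 -3.000e-04  1.352e-01] j7 -0.36 59.32869269679941
```

View pics/w5.png

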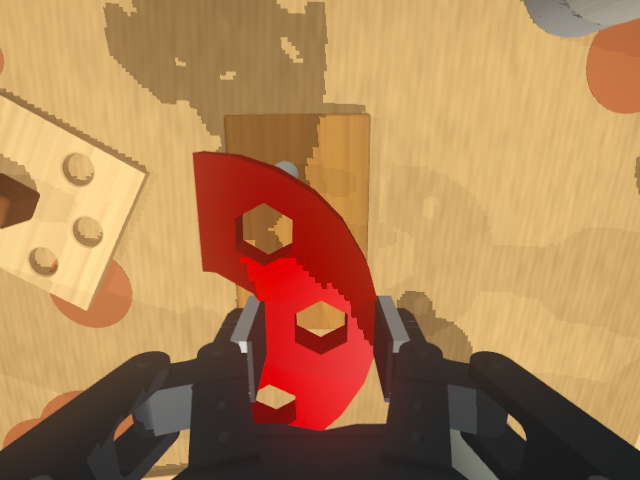

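Request:
drive_tool(
  plan=[
    [0.5,[0.004,0,0],-0.4],
    [0.5,[0.004,0,0],-0.4],
    [0.5,[0.004,0,0],-0.4],
    [0.5,[0.004,0,0],-0.4],
  ],
)

```text
time: 8.43
position: [0.6304, 0.0096, 0.2922]
eef_rot: [-2.151, -2.289, 0.0]
wrist_force: [0.1, -0.0, -1.9]
finger_gap: 0.0405
gripper_force: 59.3
```

```bash
cat >> h.py <<'E'
def held(p,zoff=.163):
    """arch pose (world) in the grip, from its far hole + crown hole top rims"""
    s=read_state();M=R.from_rotvec(s["eef_rot"]).as_matrix();z=s["position"][2]-zoff
    m=(~red(p)).astype(np.uint8)*255
    gp=s["position"]+M[:,2]*zoff; yaw=np.arctan2(M[1,1],M[0,1])
    # fit on image region left of/above the fingers
    k=np.zeros(m.shape,bool); k[100:300,150:375]=1
    from scipy.optimize import minimize
    n,l=cv2.connectedComponents((m==0).astype(np.uint8)); lab=l[190,225] or l[200,230]; rm=((l==lab)&k).astype(float)
    def c(v): return np.abs(render(p,ARCH,[gp[0]+v[0]*.01,gp[1]+v[1]*.01,yaw+v[2]*.1],z-.014,z,m.shape)*k-rm).sum()/rm.sum()
    x=np.zeros(3)
    for st in(.5,.2): o=minimize(c,x,method="Nelder-Mead",options=dict(initial_simplex=np.vstack([x]+[x+st*np.eye(3)[i] for i in range(3)])));x=o.x
    x=x*[.01,.01,.1]; q=np.r_[gp[:2],yaw]+x
    print("held",q.round(4),"off from tool",x.round(4),round(o.fun,3)); return q
E
python3 - <<'E'
from h import *
p=get_image("wrist");s=read_state()
print(shift([.631,.004,.13],.054),s["gripper_force"])
held(p)
E
```

```text
shift mm [-5.2  0.2  7.6] twist 0.4 (or -179.6) tilt 0.000 gp [0.6305 0.0092 0.1376] j7 -0.36 59.32144099717334
held [0.6295 0.0089 0.0512] off from tool [-0.0009 -0.0003 -0.0104] 0.069
```

Request:
drive_tool(
  plan=[
    [0.5,[-0.005,0.0012,0.01],0],
    [0.5,[-0.005,0.0012,0.03],0],
    [0.5,[-0.005,0.0012,0.045],0],
    [0.5,[-0.005,0.0012,0.054],0],
    [0.5,[-0.005,0.0012,0.054],0],
    [0.5,[-0.005,0.0012,0.054],0],
    [0.5,[-0.005,0.0012,0.054],0],
  ],
)

```text
time: 9.07
position: [0.6327, 0.0035, 0.2389]
eef_rot: [2.153, 2.287, 0.001]
wrist_force: [0.9, -0.2, -0.7]
finger_gap: 0.041
gripper_force: 59.3
```

```bash
python3 - <<'E'
from h import *
p=get_image("wrist");save(p,"w6");s=read_state()
print(shift([.631,.004,.082],.054),s["gripper_force"],s["wrist_force"],s["moment"])
held(p)
E
```

```text
shift mm [ 0.6 -1.7  2.5] twist 0.3 (or -179.7) tilt 0.002 gp [0.6328 0.0035 0.0845] j7 -0.39 59.32443588747901 [-0.3521993  -0.27901492 -1.89819806] [ 0.02372464 -0.02637268 -0.00987985]
held [0.6321 0.0028 0.0496] off from tool [-0.0009 -0.0007 -0.0106] 0.069
```

View pics/w6.png

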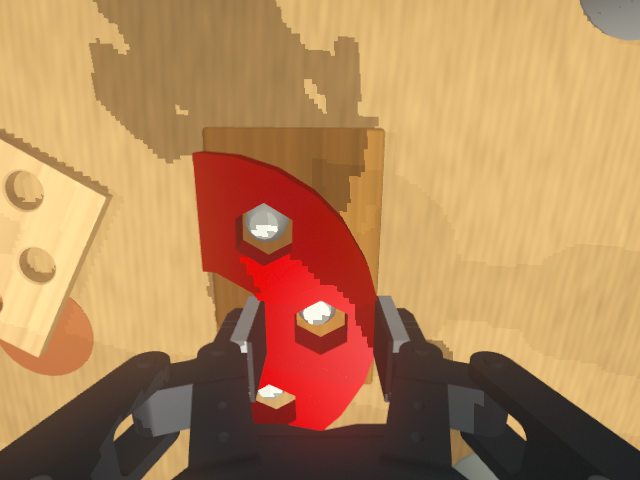

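All three stud tops show inside the holes: (265,222), (318,312) and (270,392).

Request:
drive_tool(
  plan=[
    [0.5,[0.001,-0.001,0],0.2],
    [0.5,[0.001,-0.001,0.005],0.2],
    [0.5,[0.001,-0.001,0.01],0.2],
    [0.5,[0.001,-0.001,0.016],0.2],
    [0.5,[0.001,-0.001,0.022],0.2],
    [0.5,[0.001,-0.001,0.022],0.2],
  ],
)

```text
time: 9.62
position: [0.6307, 0.0041, 0.2145]
eef_rot: [-2.157, -2.282, 0.003]
wrist_force: [0.2, 0.7, -1.0]
finger_gap: 0.0412
gripper_force: 59.3
```

Request:
drive_tool(
  plan=[
    [0.5,[0,0,0.008],0],
    [0.5,[0,0,0.016],0],
    [0.5,[0,0,0.024],0],
    [0.5,[0,0,0.025],0],
    [0.5,[0,0,0.025],0],
  ],
)

```text
time: 10.03
position: [0.631, 0.0043, 0.1903]
eef_rot: [-2.157, -2.283, 0.002]
wrist_force: [-1.4, 0.9, -0.2]
finger_gap: 0.0411
gripper_force: 59.4
```

```bash
python3 - <<'E'
from h import *
s=read_state()
print(shift([.631,.004,.036],.054),s["gripper_force"],s["wrist_force"],s["moment"])
E
```

```text
shift mm [-0.3  0.  -0.4] twist 0.2 (or -179.8) tilt 0.001 gp [0.631  0.0043 0.0356] j7 -0.43 59.37077012678856 [-1.40732495  0.93755791 -0.1507171 ] [-0.00421608 -0.00434688  0.00570909]
```

Request:
drive_tool(
  plan=[
    [0.5,[0,0,0.002],0],
    [0.5,[0,0,0.003],0],
    [0.5,[0,0,0.003],0],
    [0.5,[0,0,0.003],0],
  ],
)

```text
time: 10.37
position: [0.6314, 0.0045, 0.1891]
eef_rot: [2.157, 2.283, 0.001]
wrist_force: [-2.3, -0.8, 4.9]
finger_gap: 0.0413
gripper_force: 60.0
```

Request:
drive_tool(
  plan=[
    [-0.3,[0,0,-0.001],0],
    [-0.3,[0,0,-0.001],0],
    [-0.3,[0,0,-0.001],0],
    [-0.3,[0,0,-0.001],0],
    [-0.3,[0,0,-0.02],0],
    [-0.3,[0,0,-0.06],0],
    [-0.3,[0,0,-0.1],0],
    [-0.3,[0,0,-0.1],0],
    [-0.3,[0,0,-0.1],0],
  ],
)

```text
time: 11.12
position: [0.6322, 0.0047, 0.2911]
eef_rot: [2.155, 2.281, 0.006]
wrist_force: [0.0, 0.4, 0.0]
finger_gap: 0.0555
gripper_force: 0.0
```

```bash
python3 - <<'E'
from h import *
p=get_image("wrist");save(p,"w7")
arches(p,.012,.026,yaw=.05,lo=4000)
print(shift([.5135,.2937,.06],-.073))
E
```

```text
[296. 235.] 10508 [0.6308 0.0037 0.0482] 0.188
shift mm [ 295.6 -101.6   74.1] twist 7.4 (or -172.6) tilt 0.002 gp [0.6314 0.0043 0.1344] j7 -0.36
```

View pics/w7.png

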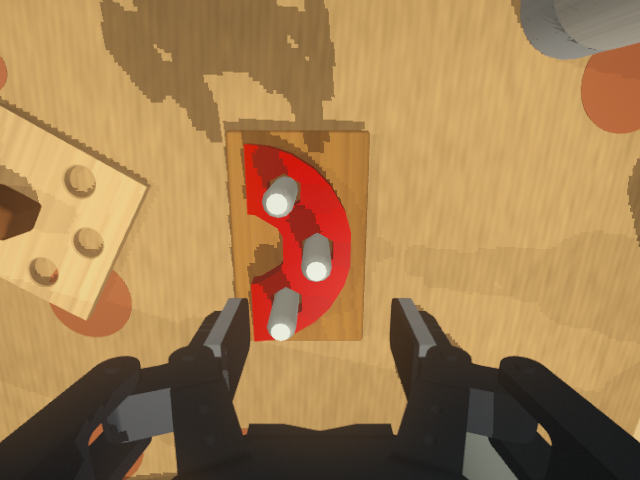

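The first arch lies flat on the board, with the studs through it at (280,200), (316,265) and (281,325). The second arch is next.

Request:
drive_tool(
  plan=[
    [-0.3,[0.2955,-0.1015,0],7.3],
    [-0.3,[0.2955,-0.1015,0],7.3],
    [-0.3,[0.2955,-0.1015,0],7.3],
    [-0.3,[0.2955,-0.1015,0],7.3],
    [-0.3,[0.2955,-0.1015,0],7.3],
    [-0.3,[0.2955,-0.1015,0],7.3],
    [-0.3,[0.2955,-0.1015,0.03],7.3],
    [-0.3,[0.2955,-0.1015,0.072],7.3],
    [-0.3,[0.2955,-0.1015,0.072],7.3],
    [-0.3,[0.2955,-0.1015,0.072],7.3],
  ],
)

```text
time: 12.0
position: [0.51, 0.2948, 0.2113]
eef_rot: [-2.292, -2.145, 0.012]
wrist_force: [-0.3, 0.4, 0.2]
finger_gap: 0.0552
gripper_force: 0.0
```

Request:
drive_tool(
  plan=[
    [-0.3,[0,0,0],0],
    [-0.3,[0,0,0],0],
    [-0.3,[0,0,0],0],
  ],
)

```text
time: 12.25
position: [0.5144, 0.2926, 0.2173]
eef_rot: [2.3, 2.138, 0.002]
wrist_force: [0.2, -0.1, 0.2]
finger_gap: 0.0553
gripper_force: 0.0
```

```bash
python3 - <<'E'
from h import *
p=get_image("wrist")
A=arches(p,lo=10000); print(shift([.5135,.2937,.028],-.073)); [print(shift([a[0],a[1],.028],a[2])) for a in A]
E
```

```text
[491. 251.] 16921 [ 0.6018  0.2885 -0.0663] 0.408
[289. 275.] 18235 [ 0.5136  0.2935 -0.063 ] 0.228
shift mm [ 1.  -1.  34.7] twist 0.0 (or -180.0) tilt 0.002 gp [0.5143 0.2927 0.0627] j7 -1.06
shift mm [ 2.2 87.5 34.8] twist -0.4 (or 179.6) tilt 0.002 gp [0.5143 0.2927 0.0627] j7 -1.06
shift mm [ 0.8 -0.8 34.7] twist -0.6 (or 179.4) tilt 0.002 gp [0.5143 0.2927 0.0627] j7 -1.06
```

Request:
drive_tool(
  plan=[
    [-0.3,[0.001,-0.001,0.015],0],
    [-0.3,[0.001,-0.001,0.027],0],
    [-0.3,[0.001,-0.001,0.034],0],
    [-0.3,[0.001,-0.001,0.034],0],
    [-0.3,[0.001,-0.001,0.034],0],
    [0.5,[0.001,-0.001,0.034],0],
    [0.5,[0.001,-0.001,0.034],0],
    [0.5,[0.001,-0.001,0.034],0],
    [0.5,[0.001,-0.001,0.034],0],
    [0.5,[0.001,-0.001,0.034],0],
  ],
)

```text
time: 13.13
position: [0.5133, 0.2947, 0.1833]
eef_rot: [2.298, 2.14, 0.004]
wrist_force: [4.1, -1.8, 5.9]
finger_gap: 0.0412
gripper_force: 55.9
```

Request:
drive_tool(
  plan=[
    [0.5,[0,0,0],0],
    [0.5,[0,0,-0.01],0],
    [0.5,[0,0,-0.02],0],
    [0.5,[0,0,-0.04],0],
    [0.5,[0,0,-0.07],0],
    [0.5,[0,0,-0.1],0],
    [0.5,[0,0,-0.1],0],
    [0.5,[0,0,-0.1],0],
    [0.5,[0,0,-0.1],0],
  ],
)

```text
time: 13.88
position: [0.5117, 0.2944, 0.2819]
eef_rot: [-2.298, -2.142, 0.001]
wrist_force: [0.0, 0.2, -1.3]
finger_gap: 0.0408
gripper_force: 69.0
```

```bash
python3 - <<'E'
from h import *
p=get_image("wrist");s=read_state();print(s["finger_gap"],s["gripper_force"],s["wrist_force"],s["moment"])
held(p); print(shift([.631,.0043,.13],.06))
E
```

```text
0.04055448297802602 68.98823615876609 [-0.76671807 -0.5340638  -0.93903219] [-0.01821775  0.00990398 -0.03535771]
held [ 0.4984  0.2801 -0.4362] off from tool [-0.013  -0.014  -0.3657] 1.097
shift mm [-280.9  139.5   -3.3] twist -7.5 (or 172.5) tilt 0.002 gp [0.5117 0.2943 0.1266] j7 -1.01
```

```bash
python3 - <<'E'
from h import *
p=get_image("wrist");save(p,"w8")
E
```

```text
(no output)
```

View pics/w8.png

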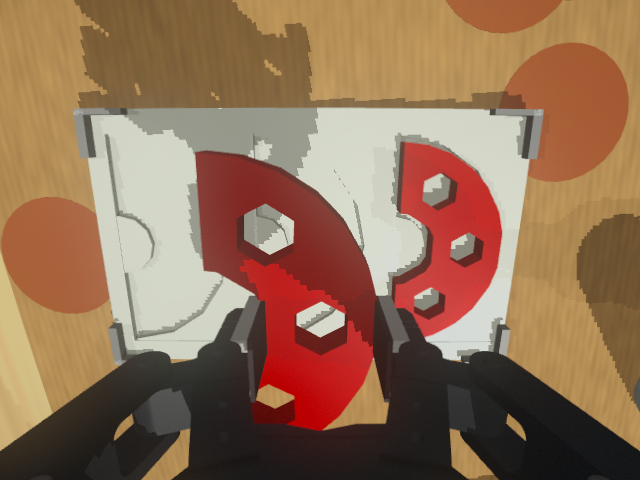

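The second arch is held like the first (holes at (266,229) and (321,317)). The fit only failed because of the shadow.

Request:
drive_tool(
  plan=[
    [0.5,[-0.281,0.1395,-0.01],-7.3],
    [0.5,[-0.281,0.1395,-0.01],-7.3],
    [0.5,[-0.281,0.1395,-0.01],-7.3],
    [0.5,[-0.281,0.1395,-0.01],-7.3],
    [0.5,[-0.281,0.1395,-0.01],-7.3],
    [0.5,[-0.281,0.1395,-0.01],-7.3],
    [0.5,[-0.281,0.1395,-0.01],-7.3],
    [0.5,[-0.281,0.1395,-0.01],-7.3],
    [0.5,[-0.281,0.1395,-0.01],-7.3],
    [0.5,[-0.281,0.1395,-0.01],-7.3],
  ],
)

```text
time: 14.82
position: [0.6315, 0.0025, 0.2906]
eef_rot: [-2.161, -2.278, 0.003]
wrist_force: [-0.5, 1.1, -0.9]
finger_gap: 0.0406
gripper_force: 69.0
```

Request:
drive_tool(
  plan=[
    [0.5,[0,0,0],0],
    [0.5,[0,0,0],0],
    [0.5,[0,0,0],0],
    [0.5,[0,0,0],0],
  ],
)

```text
time: 15.15
position: [0.6312, 0.0059, 0.2922]
eef_rot: [-2.155, -2.285, 0.0]
wrist_force: [0.1, 0.5, -1.3]
finger_gap: 0.0405
gripper_force: 69.0
```

```bash
python3 - <<'E'
from h import *
p=get_image("wrist");s=read_state();print(s["position"],s["finger_gap"],s["gripper_force"],s["wrist_force"],s["moment"])
held(p); print(shift([.631,.0043,.0825],.058))
E
```

```text
[0.63135231 0.00559277 0.2922395 ] 0.04094031747281797 68.99437301828584 [ 0.71319478  0.76316827 -0.09296679] [-0.01616124 -0.03936315  0.01559948]
held [0.6315 0.0059 0.0544] off from tool [ 0.0001  0.0002 -0.0039] 0.165
shift mm [-1.3 -0.4 55. ] twist 0.0 (or -180.0) tilt 0.000 gp [0.6314 0.0056 0.1375] j7 -0.36
```

Request:
drive_tool(
  plan=[
    [0.5,[-0.0015,-0.0003,0.01],0],
    [0.5,[-0.0015,-0.0003,0.03],0],
    [0.5,[-0.0015,-0.0003,0.045],0],
    [0.5,[-0.0015,-0.0003,0.054],0],
    [0.5,[-0.0015,-0.0003,0.06],0],
    [0.5,[-0.0015,-0.0003,0.066],0],
    [0.5,[-0.0015,-0.0003,0.072],0],
    [0.5,[-0.0015,-0.0003,0.078],0],
    [0.5,[-0.0015,-0.0003,0.078],0],
    [0.5,[-0.0015,-0.0003,0.078],0],
  ],
)

```text
time: 16.03
position: [0.6313, 0.003, 0.2141]
eef_rot: [-2.158, -2.283, 0.0]
wrist_force: [0.3, -0.9, -0.6]
finger_gap: 0.041
gripper_force: 69.0
```

Request:
drive_tool(
  plan=[
    [0.5,[0,0,0.008],0],
    [0.5,[0,0,0.012],0],
    [0.5,[0,0,0.014],0],
    [0.5,[0,0,0.014],0],
    [0.5,[0,0,0.014],0],
  ],
)

```text
time: 16.45
position: [0.6314, 0.0034, 0.2031]
eef_rot: [2.156, 2.282, 0.0]
wrist_force: [-10.8, -2.0, 30.1]
finger_gap: 0.0407
gripper_force: 72.7
```

Request:
drive_tool(
  plan=[
    [0.5,[0,0,-0.002],0],
    [-0.3,[0,0,-0.003],0],
    [-0.3,[0,0,-0.003],0],
    [-0.3,[0,0,-0.003],0],
    [-0.3,[0,0,-0.003],0],
    [-0.3,[0,0,-0.03],0],
    [-0.3,[0,0,-0.06],0],
    [-0.3,[0,0,-0.09],0],
    [-0.3,[0,0,-0.09],0],
    [-0.3,[0,0,-0.09],0],
  ],
)

```text
time: 17.28
position: [0.632, 0.0032, 0.2918]
eef_rot: [2.156, 2.281, 0.004]
wrist_force: [0.1, 0.2, -0.6]
finger_gap: 0.0556
gripper_force: 0.0
```

```bash
python3 - <<'E'
from h import *
p=get_image("wrist");save(p,"w9")
arches(p,.012,.04,yaw=.05,lo=4000)
print(shift([.6015,.288,.06],-.073))
E
```

```text
[296. 243.] 13336 [0.6311 0.0028 0.0405] 0.091
shift mm [286.4 -13.8  75.5] twist 7.4 (or -172.6) tilt 0.001 gp [0.6314 0.0029 0.1356] j7 -0.36
```

Request:
drive_tool(
  plan=[
    [-0.3,[0.2865,-0.014,0],7.3],
    [-0.3,[0.2865,-0.014,0],7.3],
    [-0.3,[0.2865,-0.014,0],7.3],
    [-0.3,[0.2865,-0.014,0],7.3],
    [-0.3,[0.2865,-0.014,0],7.3],
    [-0.3,[0.2865,-0.014,0],7.3],
    [-0.3,[0.2865,-0.014,0.03],7.3],
    [-0.3,[0.2865,-0.014,0.073],7.3],
    [-0.3,[0.2865,-0.014,0.073],7.3],
    [-0.3,[0.2865,-0.014,0.073],7.3],
  ],
)

```text
time: 18.17
position: [0.5995, 0.2876, 0.2128]
eef_rot: [-2.296, -2.142, 0.013]
wrist_force: [-0.5, 0.2, -0.4]
finger_gap: 0.0553
gripper_force: 0.0
```

Request:
drive_tool(
  plan=[
    [-0.3,[0,0,0],0],
    [-0.3,[0,0,0],0],
    [-0.3,[0,0,0],0],
  ],
)

```text
time: 18.42
position: [0.6023, 0.2874, 0.2191]
eef_rot: [2.3, 2.138, 0.004]
wrist_force: [0.2, 0.3, 0.7]
finger_gap: 0.0557
gripper_force: 0.0
```

```bash
python3 - <<'E'
from h import *
p=get_image("wrist")
A=arches(p,lo=10000); print(read_state()["position"],shift([.6016,.288,.0285],-.073)); [print(shift([a[0],a[1],.0285],a[2])) for a in A]
E
```

```text
[292. 274.] 18439 [ 0.6014  0.288  -0.0749] 0.188
[0.60212336 0.28754336 0.21900394] shift mm [ 0.4 -0.6 35.8] twist 0.0 (or -180.0) tilt 0.003 gp [0.6021 0.2875 0.0643] j7 -0.94
shift mm [ 0.4 -0.9 35.8] twist 0.1 (or -179.9) tilt 0.003 gp [0.6021 0.2875 0.0643] j7 -0.94
```

Request:
drive_tool(
  plan=[
    [-0.3,[0.0005,-0.0007,0.015],0],
    [-0.3,[0.0005,-0.0007,0.029],0],
    [-0.3,[0.0005,-0.0007,0.0355],0],
    [-0.3,[0.0005,-0.0007,0.0355],0],
    [-0.3,[0.0005,-0.0007,0.0355],0],
    [0.5,[0.0005,-0.0007,0.0355],0],
    [0.5,[0.0005,-0.0007,0.0355],0],
    [0.5,[0.0005,-0.0007,0.0355],0],
    [0.5,[0.0005,-0.0007,0.0355],0],
    [0.5,[0.0005,-0.0007,0.0355],0],
  ],
)

```text
time: 19.3
position: [0.6013, 0.2887, 0.1826]
eef_rot: [2.298, 2.14, 0.003]
wrist_force: [2.8, -1.7, 6.2]
finger_gap: 0.0411
gripper_force: 66.9
```

Request:
drive_tool(
  plan=[
    [0.5,[0,0,0],0],
    [0.5,[0,0,-0.01],0],
    [0.5,[0,0,-0.02],0],
    [0.5,[0,0,-0.04],0],
    [0.5,[0,0,-0.07],0],
    [0.5,[0,0,-0.11],0],
    [0.5,[0,0,-0.11],0],
    [0.5,[0,0,-0.11],0],
    [0.5,[0,0,-0.11],0],
  ],
)

```text
time: 20.05
position: [0.5999, 0.2887, 0.2916]
eef_rot: [-2.298, -2.142, 0.001]
wrist_force: [-0.5, 0.1, -2.2]
finger_gap: 0.041
gripper_force: 65.1
```

```bash
python3 - <<'E'
from h import *
s=read_state();print(s["position"],s["finger_gap"],s["gripper_force"],s["wrist_force"],s["moment"])
print(shift([.631,.004,.1375],.058))
E
```

```text
[0.59992353 0.28871261 0.29158282] 0.040983400137127673 65.09829077742324 [-0.48766221  0.11454855 -2.17007632] [-0.01500818  0.00405078 -0.00498146]
shift mm [-281.8   51.1   -0.5] twist -7.4 (or 172.6) tilt 0.001 gp [0.5999 0.2887 0.1369] j7 -0.90
```

Request:
drive_tool(
  plan=[
    [0.5,[-0.282,0.051,0],-7.3],
    [0.5,[-0.282,0.051,0],-7.3],
    [0.5,[-0.282,0.051,0],-7.3],
    [0.5,[-0.282,0.051,0],-7.3],
    [0.5,[-0.282,0.051,0],-7.3],
    [0.5,[-0.282,0.051,0],-7.3],
    [0.5,[-0.282,0.051,0],-7.3],
    [0.5,[-0.282,0.051,0],-7.3],
    [0.5,[-0.282,0.051,0],-7.3],
    [0.5,[-0.282,0.051,0],-7.3],
  ],
)

```text
time: 20.88
position: [0.6308, 0.0042, 0.2904]
eef_rot: [-2.156, -2.282, 0.002]
wrist_force: [-0.7, -0.3, -1.1]
finger_gap: 0.0411
gripper_force: 65.2
```

Request:
drive_tool(
  plan=[
    [0.5,[0,0,0],0],
    [0.5,[0,0,0],0],
    [0.5,[0,0,0],0],
    [0.5,[0,0,0],0],
  ],
)

```text
time: 21.22
position: [0.6313, 0.005, 0.2917]
eef_rot: [-2.156, -2.285, -0.0]
wrist_force: [-0.1, -0.4, -0.9]
finger_gap: 0.041
gripper_force: 65.2
```

```bash
python3 - <<'E'
from h import *
p=get_image("wrist");save(p,"w10");s=read_state();print(s["position"],s["finger_gap"],s["gripper_force"],s["wrist_force"],s["moment"])
held(p); print(shift([.631,.004,.0825],.058))
E
```

```text
[0.63134554 0.00474319 0.29171382] 0.04066400574624691 65.14973972734879 [-0.740049   -1.24831426 -1.49571015] [ 0.01600457 -0.03438349 -0.01433489]
held [0.6311 0.0053 0.0563] off from tool [-0.0002  0.0005 -0.0016] 0.182
shift mm [-0.7 -0.4 54.5] twist -0.0 (or 180.0) tilt 0.000 gp [0.6313 0.0047 0.137 ] j7 -0.36
```

Request:
drive_tool(
  plan=[
    [0.5,[-0.001,-0.0003,0.01],0],
    [0.5,[-0.001,-0.0003,0.03],0],
    [0.5,[-0.001,-0.0003,0.045],0],
    [0.5,[-0.001,-0.0003,0.052],0],
    [0.5,[-0.001,-0.0003,0.058],0],
    [0.5,[-0.001,-0.0003,0.064],0],
    [0.5,[-0.001,-0.0003,0.07],0],
    [0.5,[-0.001,-0.0003,0.07],0],
  ],
)

```text
time: 21.93
position: [0.631, 0.0028, 0.2208]
eef_rot: [-2.157, -2.283, 0.001]
wrist_force: [0.7, -0.7, -1.4]
finger_gap: 0.041
gripper_force: 65.1
```

Request:
drive_tool(
  plan=[
    [0.5,[0,0,0.003],0],
    [0.5,[0,0,0.006],0],
    [0.5,[0,0,0.0065],0],
    [0.5,[0,0,0.0065],0],
  ],
)

```text
time: 22.27
position: [0.6315, 0.003, 0.2165]
eef_rot: [2.157, 2.282, 0.001]
wrist_force: [-2.8, -0.5, 7.1]
finger_gap: 0.0408
gripper_force: 66.1
```

Request:
drive_tool(
  plan=[
    [0.5,[0,0,-0.001],0],
    [-0.3,[0,0,-0.001],0],
    [-0.3,[0,0,-0.001],0],
    [-0.3,[0,0,-0.001],0],
    [-0.3,[0,0,-0.002],0],
    [-0.3,[0,0,-0.03],0],
    [-0.3,[0,0,-0.06],0],
    [-0.3,[0,0,-0.09],0],
    [-0.3,[0,0,-0.14],0],
    [-0.3,[0,0,-0.14],0],
  ],
)

```text
time: 23.1
position: [0.6325, 0.0038, 0.3619]
eef_rot: [2.154, 2.28, 0.01]
wrist_force: [0.6, 0.4, 2.2]
finger_gap: 0.0559
gripper_force: 0.0
```

```bash
python3 - <<'E'
from h import *
p=get_image("wrist");save(p,"w11")
arches(p,.012,.054,yaw=.05,lo=3000)
t=get_image("top")
for nm,mo,z in(("plate",PLATE,.008),("cover",COVER,.008)):
    for k in trace(nm,t):
        mm=k["pixels"]; cc=np.argwhere(mm).mean(0)[::-1]; w=pix(t,cc,z)[0]
        f=min((fit(t,mm,mo,[w[0],w[1],a],0,z) for a in(-.4,.2)),key=lambda f:f[1]); print(nm,k["p"],mm.sum(),f)
        if nm=="cover": print(shift([f[0][0],f[0][1],.25],f[0][2]+np.pi/2))
E
```

```text
[297. 226.] 9541 [0.631  0.0035 0.0454] 0.064
[614. 217.] 3711 [ 0.9226  0.0588 -0.4315] 0.344
plate 0.89 409 (array([ 0.28318681, -0.39076166, -0.63564093]), np.float64(3.1886667625485403))
plate 0.83 1376 (array([ 0.43144515,  0.01862369, -0.5136211 ]), np.float64(0.25369927040583673))
plate 0.76 748 (array([ 0.20179895,  0.29181289, -0.36786049]), np.float64(1.4134109258676733))
plate 0.63 13 (array([ 0.31303959, -0.11263282, -0.28756158]), np.float64(124.43499245852186))
cover 0.94 4599 (array([ 0.54412582, -0.2912826 ,  0.2434931 ]), np.float64(0.21716485681030404))
shift mm [-288.7 -103.4  -49.5] twist 79.3 (or -100.7) tilt 0.000 gp [0.631  0.0028 0.2004] j7 -0.32
```

View pics/w11.png

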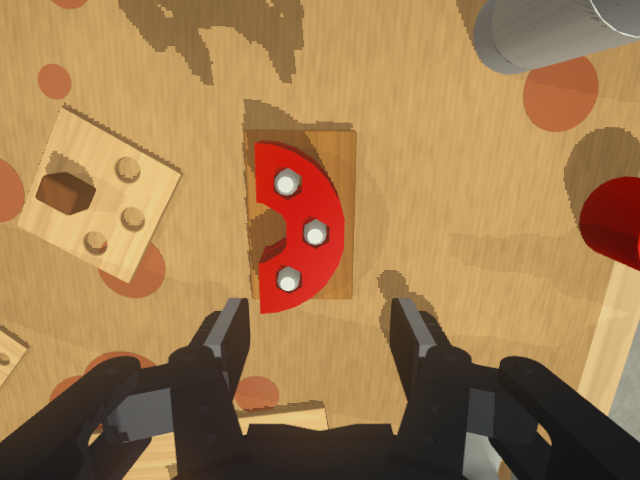

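All three arches are stacked on the studs (tops at (286,183), (315,234) and (288,280)). The plate is unmoved at (105,190). Next comes the cover.

Request:
drive_tool(
  plan=[
    [-0.3,[-0.283,-0.1045,-0.05],-98],
    [-0.3,[-0.283,-0.1045,-0.05],-98],
    [-0.3,[-0.283,-0.1045,-0.05],-98],
    [-0.3,[-0.283,-0.1045,-0.05],-98],
    [-0.3,[-0.283,-0.1045,-0.05],-98],
    [-0.3,[-0.283,-0.1045,-0.05],-98],
    [-0.3,[-0.283,-0.1045,-0.05],-98],
    [-0.3,[-0.283,-0.1045,-0.05],-98],
    [-0.3,[-0.283,-0.1045,-0.05],-98],
    [-0.3,[-0.283,-0.1045,-0.05],-98],
  ],
)

```text
time: 24.13
position: [0.5417, -0.2879, 0.4035]
eef_rot: [-0.414, -3.112, -0.001]
wrist_force: [-0.6, 0.9, -0.2]
finger_gap: 0.0553
gripper_force: 0.0
```

```bash
python3 - <<'E'
from h import *
s=read_state();print(s["time"],s["qpos"].round(2))
print(shift([.543,-.2855,.25],.205+np.pi/2))
E
```

```text
24.1333 [ 0.97  0.57 -0.89  1.55  0.46  1.24  1.31]
shift mm [-0.6  2.6 -1.2] twist -26.9 (or 153.1) tilt 0.002 gp [ 0.5417 -0.2879  0.2488] j7 1.31
```

Request:
drive_tool(
  plan=[
    [-0.3,[0,0,0],-26.5],
    [-0.3,[0,0,0],-26.5],
    [-0.3,[0,0,0],-26.5],
    [-0.3,[0,0,0],-26.5],
    [-0.3,[0,0,0],-26.5],
    [-0.3,[0,0,0],-26.5],
    [-0.3,[0,0,0],-26.5],
  ],
)

```text
time: 24.72
position: [0.5427, -0.2856, 0.4044]
eef_rot: [0.302, -3.126, -0.001]
wrist_force: [-0.0, 0.7, 0.2]
finger_gap: 0.0557
gripper_force: 0.0
```

```bash
python3 - <<'E'
from h import *
s=read_state();print(s["time"],s["qpos"].round(2))
p=get_image("wrist");save(p,"w12")
for k in trace("cover",p):
    mm=k["pixels"]; cc=np.argwhere(mm).mean(0)[::-1]; w=pix(p,cc,.008)[0]; f=fit(p,mm,COVER,[w[0],w[1],.2],0,.008); print(k["p"],mm.sum(),f)
# handle: dark brown
h=cv2.cvtColor(p["frame"],cv2.COLOR_BGR2HSV); d=((h[...,2]<95)&(h[...,1]>90)).astype(np.uint8); d[330:]=0
n,l,st,c=cv2.connectedComponentsWithStats(d)
for i in range(1,n):
    if st[i,4]>400: print("dark",c[i].round(),st[i],pix(p,c[i],.038)[0].round(4),cv2.minAreaRect(np.argwhere(l==i)[:,::-1].astype(np.float32)))
E
```

```text
24.7167 [ 1.02  0.61 -1.    1.55  0.53  1.28  1.71]
0.75 41921 (array([ 0.54212584, -0.28668625,  0.19457058]), np.float64(0.017434941821006928))
0.74 732 (array([ 0.60564397,  0.25607195, -1.26666667]), np.float64(1.0))
dark [241. 317.] [228 299  22  31 439] [ 0.6532 -0.3401  0.038 ] ((238.5, 314.0), (30.0, 21.0), 90.0)
dark [398. 317.] [390 298  22  32 443] [ 0.6245 -0.1919  0.038 ] ((400.5, 313.5), (31.0, 21.0), 90.0)
dark [554. 310.] [527 300  57  21 531] [ 0.5898 -0.0446  0.038 ] ((554.9923706054688, 310.0615539550781), (58.04825210571289, 14.015924453735352), 7.125016689300537)
```

View pics/w12.png

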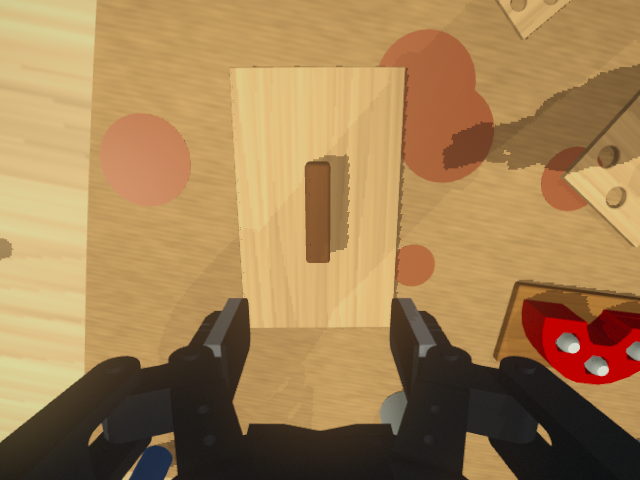

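The cover lies square in view, with its handle at (317,212), running the way I expected. The fit is tight.

```bash
python3 - <<'E'
from h import *
print(read_state()["position"],shift([.5421,-.2867,.032],.1946+np.pi/2))
E
```

```text
[ 0.54283939 -0.28547451  0.40489403] shift mm [  0.9  -1.1 218.2] twist -0.0 (or 180.0) tilt 0.000 gp [ 0.5428 -0.2855  0.2502] j7 1.71
```

Request:
drive_tool(
  plan=[
    [-0.3,[0.001,-0.001,0.04],0],
    [-0.3,[0.001,-0.001,0.08],0],
    [-0.3,[0.001,-0.001,0.12],0],
    [-0.3,[0.001,-0.001,0.16],0],
    [-0.3,[0.001,-0.001,0.19],0],
    [-0.3,[0.001,-0.001,0.205],0],
    [-0.3,[0.001,-0.001,0.216],0],
    [-0.3,[0.001,-0.001,0.216],0],
    [-0.3,[0.001,-0.001,0.216],0],
  ],
)

```text
time: 25.57
position: [0.5428, -0.2867, 0.1903]
eef_rot: [-0.306, 3.125, -0.001]
wrist_force: [0.6, -0.7, 0.1]
finger_gap: 0.0557
gripper_force: 0.0
```

Request:
drive_tool(
  plan=[
    [1,[0,0,0],0],
    [1,[0,0,0],0],
    [1,[0,0,0],0],
    [1,[0,0,0],0],
    [1,[0,0,0],0],
    [1,[0,0,0],0],
    [1,[0,0,0],0],
  ],
)

```text
time: 26.15
position: [0.5427, -0.287, 0.191]
eef_rot: [-0.306, 3.124, -0.003]
wrist_force: [-1.7, -0.8, 6.9]
finger_gap: 0.021
gripper_force: 60.2
```

Request:
drive_tool(
  plan=[
    [1,[0,0,-0.01],0],
    [1,[0,0,-0.03],0],
    [1,[0,0,-0.06],0],
    [1,[0,0,-0.09],0],
    [1,[0,0,-0.09],0],
    [1,[0,0,-0.09],0],
    [1,[0,0,-0.09],0],
  ],
)

```text
time: 26.73
position: [0.5417, -0.2869, 0.2793]
eef_rot: [0.306, -3.126, 0.001]
wrist_force: [-0.6, -0.5, -1.9]
finger_gap: 0.0207
gripper_force: 59.0
```

```bash
python3 - <<'E'
from h import *
s=read_state();M=R.from_rotvec(s["eef_rot"]).as_matrix();yaw=np.arctan2(M[1,1],M[0,1]);print(s["position"],yaw,s["wrist_force"],s["moment"])
p=get_image("wrist");save(p,"w13")
z=s["position"][2]-.1885+.008; print("ztop",z)
for k in trace("cover",p):
    mm=k["pixels"]
    if mm.sum()<5000: continue
    f=fit(p,mm,COVER,[s["position"][0],s["position"][1],yaw-np.pi/2],z-.008,z); print(k["p"],mm.sum(),f[0].round(4),f[1])
# mould pose from arch slots: origin at x 10.5 of middle arch
A=np.array([[.4255,.3010],[.5135,.2937],[.6014,.2880]]);d=A[2]-A[0];y=np.arctan2(d[1],d[0]);print("mould yaw",y,"org",A.mean(0)-10.5e-3*d/np.linalg.norm(d))
print(shift([.503,.2947,.122],y+np.pi/2))
E
```

```text
[ 0.54165495 -0.28690545  0.27934675] 1.7662281465879286 [-0.61285079 -0.54571692 -1.88601869] [-0.01645966  0.05772158 -0.00927967]
ztop 0.09884674694050344
0.95 139079 [ 0.5412 -0.2865  0.1968] 0.28894589321430947
mould yaw -0.07377150891785793 org [0.50299523 0.29500723]
shift mm [-75.3 577.9   1.8] twist 15.4 (or -164.6) tilt 0.002 gp [ 0.5414 -0.2869  0.1235] j7 1.62
```

Request:
drive_tool(
  plan=[
    [1,[0,0,-0.04],0],
    [1,[-0.075,0.578,-0.06],15.4],
    [1,[-0.075,0.578,-0.06],15.4],
    [1,[-0.075,0.578,-0.06],15.4],
    [1,[-0.075,0.578,-0.06],15.4],
    [1,[-0.075,0.578,-0.06],15.4],
    [1,[-0.075,0.578,-0.06],15.4],
    [1,[-0.075,0.578,-0.06],15.4],
    [1,[-0.075,0.578,-0.06],15.4],
    [1,[-0.075,0.578,-0.06],15.4],
  ],
)

```text
time: 27.67
position: [0.5163, 0.0888, 0.3312]
eef_rot: [-0.115, -3.138, 0.001]
wrist_force: [1.8, -0.0, -2.2]
finger_gap: 0.0211
gripper_force: 59.4
```

```bash
python3 - <<'E'
from h import *
s=read_state();print(s["time"],s["qpos"].round(2),s["finger_gap"])
print(shift([.503,.295,.16],-.0738+np.pi/2))
E
```

```text
27.6667 [ 0.41  0.52 -0.95  1.86  0.5   1.02  0.75] 0.02106966744449046
shift mm [ 28.3 204.7  16.5] twist 0.0 (or -180.0) tilt 0.002 gp [0.5163 0.0888 0.1765] j7 0.75
```

Request:
drive_tool(
  plan=[
    [1,[0,0,0],0],
    [1,[0,0,0],0],
    [1,[0,0,0],0],
  ],
)

```text
time: 27.92
position: [0.5169, 0.0869, 0.3312]
eef_rot: [-0.113, -3.138, 0.002]
wrist_force: [-0.4, 0.1, -1.9]
finger_gap: 0.0206
gripper_force: 59.4
```

```bash
python3 - <<'E'
from h import *
print(shift([.503,.295,.16],-.0738+np.pi/2))
E
```

```text
shift mm [ 28.9 206.6  16.3] twist 0.1 (or -179.9) tilt 0.002 gp [0.5169 0.0869 0.1765] j7 0.76
```

Request:
drive_tool(
  plan=[
    [1,[0.029,0.207,0],0],
    [1,[0.029,0.207,0],0],
    [1,[0.029,0.207,0],0],
    [1,[0.029,0.207,0],0],
    [1,[0.029,0.207,0],0],
    [1,[0.029,0.207,0],0],
    [1,[0.029,0.207,0.04],0],
    [1,[0.029,0.207,0.08],0],
    [1,[0.029,0.207,0.08],0],
    [1,[0.029,0.207,0.08],0],
  ],
)

```text
time: 28.75
position: [0.5036, 0.2934, 0.2503]
eef_rot: [-0.118, -3.135, 0.006]
wrist_force: [0.2, 0.3, 0.5]
finger_gap: 0.0206
gripper_force: 59.6
```

Request:
drive_tool(
  plan=[
    [1,[0,0,0],0],
    [1,[0,0,0],0],
    [1,[0,0,0],0],
  ],
)

```text
time: 29.0
position: [0.504, 0.2959, 0.2542]
eef_rot: [0.116, 3.137, 0.003]
wrist_force: [0.0, 0.0, -1.1]
finger_gap: 0.0207
gripper_force: 59.7
```

```bash
python3 - <<'E'
from h import *
s=read_state();print(s["position"],s["finger_gap"],s["moment"],shift([.503,.295,.05],-.0738+np.pi/2))
p=get_image("wrist");z=s["position"][2]-.191+.008
for k in trace("cover",p):
    mm=k["pixels"]
    if mm.sum()<5000: continue
    f=fit(p,mm,COVER,[s["position"][0],s["position"][1],-.07],z-.008,z); print(k["p"],mm.sum(),f[0].round(4),f[1])
t=get_image("side");save(t,"s14")
E
```

```text
[0.50404693 0.29592345 0.25423891] 0.020748523766859102 [-0.0026482  -0.0718322  -0.02432374] shift mm [ 1.1 -1.1 49.5] twist -0.0 (or 180.0) tilt 0.003 gp [0.504  0.2959 0.0995] j7 0.33
0.61 139996 [ 0.5121  0.2964 -0.0716] 0.2860826555828766
```

View pics/s14.png

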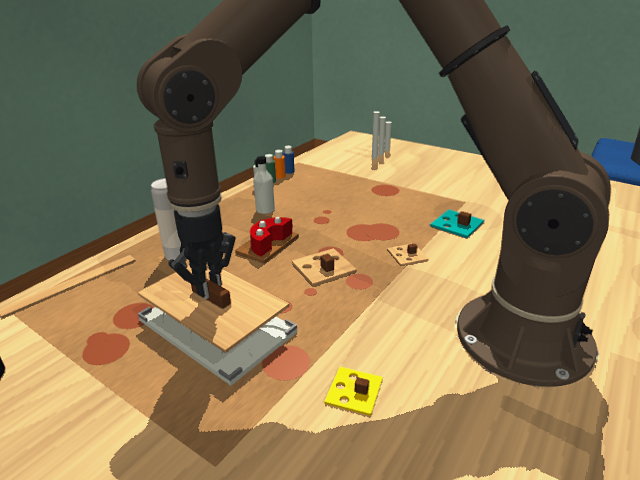

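```bash
python3 - <<'E'
from h import *
p=get_image("wrist");save(p,"w14")
a=cv2.imread("pics/w13.png");b=p["frame"]
cv2.imwrite("pics/cmp.png",np.hstack([cv2.resize(a,(400,300)),cv2.resize(b,(400,300))]))
for n in("side","top"):
    t=get_image(n)
    for k in trace("cover",t):
        mm=k["pixels"]
        if mm.sum()<2000: continue
        for z in(.055,.063,.071): f=fit(t,mm,COVER,[.504,.296,-.07],z,z+.008); print(n,k["p"],mm.sum(),z,f[0].round(4),f[1].round(3))
E
```

```text
side 0.93 6435 0.055 [ 0.5126  0.289  -0.0685] 0.162
side 0.93 6435 0.063 [ 0.5055  0.2955 -0.0789] 0.173
side 0.93 6435 0.071 [ 0.4984  0.302  -0.0674] 0.202
top 0.7 2209 0.055 [ 0.5041  0.2953 -0.0858] 1.781
top 0.7 2209 0.063 [ 0.5028  0.2937 -0.0743] 1.802
top 0.7 2209 0.071 [ 0.5025  0.2915 -0.0795] 1.839
```

View pics/cmp.png

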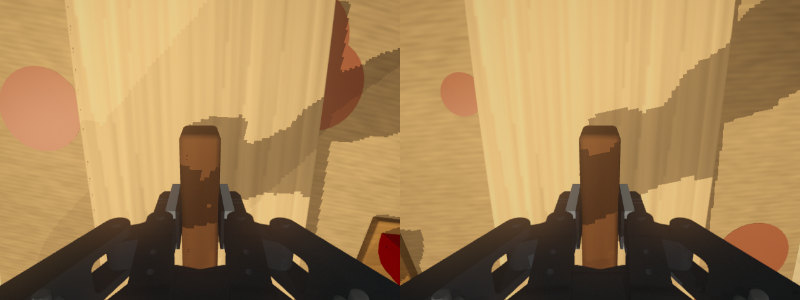

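The two views match: the handle end is at the same pixel, so nothing slipped in the grip. Lowering now.

Request:
drive_tool(
  plan=[
    [1,[0.001,-0.001,0.015],0],
    [1,[0.001,-0.001,0.03],0],
    [1,[0.001,-0.001,0.04],0],
    [1,[0.001,-0.001,0.046],0],
    [1,[0.001,-0.001,0.05],0],
    [1,[0.001,-0.001,0.05],0],
    [1,[0.001,-0.001,0.05],0],
  ],
)

```text
time: 29.98
position: [0.5023, 0.2952, 0.2024]
eef_rot: [0.114, 3.139, 0.001]
wrist_force: [-0.0, 0.9, -1.5]
finger_gap: 0.021
gripper_force: 59.8
```

Request:
drive_tool(
  plan=[
    [1,[0,0,0.002],0],
    [1,[0,0,0.003],0],
    [1,[0,0,0.003],0],
    [1,[0,0,0.003],0],
  ],
)

```text
time: 30.32
position: [0.5022, 0.2954, 0.2019]
eef_rot: [0.114, 3.137, -0.0]
wrist_force: [-7.8, -7.8, 29.2]
finger_gap: 0.0203
gripper_force: 63.9
```

Request:
drive_tool(
  plan=[
    [1,[0,0,0],0],
    [1,[0,0,0],0],
    [1,[0,0,0],0],
    [1,[0,0,-0.002],0],
    [-0.3,[0,0,-0.003],0],
    [-0.3,[0,0,-0.003],0],
    [-0.3,[0,0,-0.003],0],
    [-0.3,[0,0,-0.003],0],
  ],
)

```text
time: 30.98
position: [0.5023, 0.2948, 0.2018]
eef_rot: [-0.115, -3.139, 0.0]
wrist_force: [-0.1, 0.1, -0.5]
finger_gap: 0.0555
gripper_force: 0.0
```

Request:
drive_tool(
  plan=[
    [-0.3,[0,0,-0.02],0],
    [-0.3,[0,0,-0.06],0],
    [-0.3,[0,0,-0.1],0],
    [-0.3,[0,0,-0.14],0],
    [-0.3,[0,0,-0.18],0],
    [-0.3,[0,0,-0.2],0],
    [-0.3,[0,0,-0.2],0],
    [-0.3,[0,0,-0.2],0],
    [-0.3,[0,0,-0.2],0],
  ],
)

```text
time: 31.73
position: [0.5022, 0.2944, 0.4009]
eef_rot: [-0.115, -3.139, 0.002]
wrist_force: [1.0, -0.5, -0.4]
finger_gap: 0.0556
gripper_force: 0.0
```

```bash
python3 - <<'E'
from h import *
p=get_image("wrist")
for k in trace("cover",p):
    mm=k["pixels"]
    if mm.sum()<5000: continue
    f=fit(p,mm,COVER,[.503,.295,-.07],.011,.019); print(k["p"],mm.sum(),f[0].round(4),f[1])
t=get_image("top")
for k in trace("plate",t):
    mm=k["pixels"]; cc=np.argwhere(mm).mean(0)[::-1]; w=pix(t,cc,.008)[0]
    if mm.sum()<1000: continue
    f=min((fit(t,mm,PLATE,[w[0],w[1],a],0,.008) for a in(-.5,.1)),key=lambda f:f[1]); print("plate",cc,k["p"],mm.sum(),f)
    print(shift([f[0][0],f[0][1],.25],f[0][2]+np.pi/2))
print(read_state()["qpos"].round(2))
E
```

```text
0.85 44805 [ 0.5015  0.2955 -0.073 ] 0.024070842933758708
plate [314.74689826 249.35070306] 0.96 1209 (array([ 0.43157034,  0.01795732, -0.46908153]), np.float64(0.42996805008190203))
shift mm [  50.2 -281.    -3.6] twist 22.7 (or -157.3) tilt 0.002 gp [0.5021 0.2946 0.246 ] j7 0.46
plate [454.72775801 318.33511269] 0.59 1686 (array([ 0.24643972, -0.35990917, -0.09297715]), np.float64(0.10576140301909613))
shift mm [ 207.3 -671.4   -2.8] twist 1.1 (or -178.9) tilt 0.002 gp [0.5021 0.2946 0.246 ] j7 0.46
[ 0.01  0.54 -0.95  1.63  0.46  1.21  0.46]
```

Request:
drive_tool(
  plan=[
    [-0.3,[0.05,-0.281,0],23],
    [-0.3,[0.05,-0.281,0],23],
    [-0.3,[0.05,-0.281,0],23],
    [-0.3,[0.05,-0.281,0],23],
    [-0.3,[0.05,-0.281,0],23],
    [-0.3,[0.05,-0.281,0],23],
    [-0.3,[0.05,-0.281,0.02],23],
    [-0.3,[0.05,-0.281,0.05],23],
    [-0.3,[0.05,-0.281,0.05],23],
    [-0.3,[0.05,-0.281,0.05],23],
  ],
)

```text
time: 32.77
position: [0.4313, 0.0182, 0.3514]
eef_rot: [-0.737, -3.05, -0.0]
wrist_force: [0.7, 1.1, 0.2]
finger_gap: 0.0556
gripper_force: 0.0
```

Request:
drive_tool(
  plan=[
    [-0.3,[0,0,0],0],
    [-0.3,[0,0,0],0],
    [-0.3,[0,0,0],0],
  ],
)

```text
time: 33.02
position: [0.4324, 0.0197, 0.3532]
eef_rot: [0.734, 3.053, 0.001]
wrist_force: [-0.3, -0.5, -0.0]
finger_gap: 0.0558
gripper_force: 0.0
```

```bash
cat >> h.py <<'E'
def holes(p,ztop,q0):
    """refine plate pose from its three hole rims: dark/other pixels inside predicted places"""
    C=np.array([place(np.array([[ (x+50)/1000,y/1000]]),q0,ztop)[0] for x,y in H]); return proj(p,C)
E
python3 - <<'E'
from h import *
p=get_image("wrist");save(p,"w15");print(read_state()["position"])
for k in trace("plate",p):
    mm=k["pixels"]; cc=np.argwhere(mm).mean(0)[::-1]; w=pix(p,cc,.008)[0]
    if mm.sum()<3000: print(cc,mm.sum());continue
    f=fit(p,mm,PLATE,[.4315,.018,-.48],0,.008); print("plate",cc,k["p"],mm.sum(),f)
    print(shift([f[0][0],f[0][1],.034],f[0][2]+np.pi/2))
E
```

```text
[0.43231042 0.01945219 0.35301993]
plate [315.92862766 233.18256363] 0.59 15244 (array([ 0.43035296,  0.01805539, -0.47641328]), np.float64(0.04069978030571977))
shift mm [  1.3  -2.  164.1] twist 0.2 (or -179.8) tilt 0.001 gp [0.4322 0.0192 0.1981] j7 0.62
plate [ 72.73648562 174.90747604] 0.58 7825 (array([ 0.7215, -0.382 ,  0.72  ]), np.float64(1.0))
shift mm [-440.1 -225.5  164.5] twist -68.3 (or 111.7) tilt 0.001 gp [0.4322 0.0192 0.1981] j7 0.62
```

Request:
drive_tool(
  plan=[
    [-0.3,[0.0013,-0.002,0.04],0],
    [-0.3,[0.0013,-0.002,0.08],0],
    [-0.3,[0.0013,-0.002,0.12],0],
    [-0.3,[0.0013,-0.002,0.145],0],
    [-0.3,[0.0013,-0.002,0.157],0],
    [-0.3,[0.0013,-0.002,0.163],0],
    [-0.3,[0.0013,-0.002,0.163],0],
    [-0.3,[0.0013,-0.002,0.163],0],
  ],
)

```text
time: 33.78
position: [0.4303, 0.0175, 0.1897]
eef_rot: [0.737, 3.053, 0.0]
wrist_force: [-0.3, 0.1, 0.3]
finger_gap: 0.0555
gripper_force: 0.0
```

Request:
drive_tool(
  plan=[
    [1,[0,0,0],0],
    [1,[0,0,0],0],
    [1,[0,0,0],0],
    [1,[0,0,0],0],
    [1,[0,0,0],0],
    [1,[0,0,0],0],
    [1,[0,0,0],0],
  ],
)

```text
time: 34.37
position: [0.4302, 0.017, 0.1902]
eef_rot: [0.738, 3.051, 0.0]
wrist_force: [-1.9, -0.9, 10.3]
finger_gap: 0.0207
gripper_force: 58.9
```

Request:
drive_tool(
  plan=[
    [1,[0,0,-0.01],0],
    [1,[0,0,-0.03],0],
    [1,[0,0,-0.06],0],
    [1,[0,0,-0.1],0],
    [1,[0,0,-0.1],0],
    [1,[0,0,-0.1],0],
    [1,[0,0,-0.1],0],
  ],
)

```text
time: 34.95
position: [0.4295, 0.0166, 0.2894]
eef_rot: [0.739, 3.052, -0.001]
wrist_force: [-0.8, -0.6, -2.0]
finger_gap: 0.0208
gripper_force: 59.3
```

```bash
cat >> h.py <<'E'
def heldplate(p,up):
    from scipy.optimize import minimize
    s=read_state();M=R.from_rotvec(s["eef_rot"]).as_matrix();yaw=np.arctan2(M[1,1],M[0,1])-np.pi/2
    z=s["position"][2]-up; gp=s["position"]+M[:,2]*up
    for k in trace("plate",p)[:3]:
        m=k["pixels"]
        if m.sum()<15000: continue
        K=np.zeros(m.shape,bool);K[:250]=1; mm=(m&K).astype(float)
        def c(v): return np.abs(render(p,PLATE,[gp[0]+v[0]*.01,gp[1]+v[1]*.01,yaw+v[2]*.1],z,z+.008,m.shape)*K-mm).sum()/mm.sum()
        x=np.zeros(3)
        for st in(.5,.2): o=minimize(c,x,method="Nelder-Mead",options=dict(initial_simplex=np.vstack([x]+[x+st*np.eye(3)[i] for i in range(3)])));x=o.x
        x=x*[.01,.01,.1];print("held",(np.r_[gp[:2],yaw]+x).round(4),"off",x.round(4),round(o.fun,3),k["p"])
E
python3 - <<'E'
from h import *
s=read_state();print(s["position"],s["finger_gap"],s["gripper_force"],s["moment"])
p=get_image("wrist");save(p,"w16"); heldplate(p,.190)
b=.054; c=np.array([.631,.0038])-.05*np.array([np.cos(b),np.sin(b)]); print(c); print(shift([c[0],c[1],.135],b+np.pi/2))
E
```

```text
[0.42951458 0.01662295 0.28944491] 0.02079860279344066 59.250656962394714 [-0.03225957 -0.00853951  0.02605931]
held [ 0.4291  0.0163 -0.4768] off [ 0.     -0.0002 -0.0019] 0.016 0.58
[0.58107288 0.00110131]
shift mm [-142.2   55.5   -1.5] twist -30.3 (or 149.7) tilt 0.002 gp [0.4292 0.0167 0.1337] j7 0.51
```

Request:
drive_tool(
  plan=[
    [1,[-0.142,0.0555,-0.01],-30.3],
    [1,[-0.142,0.0555,-0.01],-30.3],
    [1,[-0.142,0.0555,-0.01],-30.3],
    [1,[-0.142,0.0555,-0.01],-30.3],
    [1,[-0.142,0.0555,-0.01],-30.3],
    [1,[-0.142,0.0555,-0.01],-30.3],
    [1,[-0.142,0.0555,-0.01],-30.3],
    [1,[-0.142,0.0555,-0.01],-30.3],
    [1,[-0.142,0.0555,-0.01],-30.3],
    [1,[-0.142,0.0555,-0.01],-30.3],
  ],
)

```text
time: 35.88
position: [0.5808, 0.0017, 0.2991]
eef_rot: [0.085, -3.14, 0.001]
wrist_force: [0.4, 0.2, -1.7]
finger_gap: 0.0207
gripper_force: 59.1
```

```bash
python3 - <<'E'
from h import *
s=read_state();print(s["position"],s["finger_gap"],s["gripper_force"],s["moment"])
p=get_image("wrist");save(p,"w17"); heldplate(p,.190)
print(shift([.5811,.0011,.09],.054+np.pi/2))
E
```

```text
[0.58075883 0.00169399 0.29912867] 0.020739446664555065 59.12838041782379 [ 0.0077311   0.00489528 -0.02251492]
held [0.5802 0.0018 0.0534] off [-0.0007  0.0003 -0.0009] 0.018 0.69
shift mm [-0.  -0.5 54.6] twist 0.0 (or -180.0) tilt 0.001 gp [0.5811 0.0016 0.1446] j7 1.02
```

Request:
drive_tool(
  plan=[
    [1,[-0.0005,-0.0005,0.015],0],
    [1,[-0.0005,-0.0005,0.03],0],
    [1,[-0.0005,-0.0005,0.042],0],
    [1,[-0.0005,-0.0005,0.042],0],
    [1,[-0.0005,-0.0005,0.046],0],
    [1,[-0.0005,-0.0005,0.05],0],
    [1,[-0.0005,-0.0005,0.05],0],
  ],
)

```text
time: 36.57
position: [0.5819, 0.0011, 0.2489]
eef_rot: [0.085, -3.14, 0.0]
wrist_force: [-0.3, 0.2, -0.5]
finger_gap: 0.0208
gripper_force: 59.1
```

Request:
drive_tool(
  plan=[
    [1,[0,0,0.003],0],
    [1,[0,0,0.006],0],
    [1,[0,0,0.006],0],
    [1,[0,0,0.006],0],
  ],
)

```text
time: 36.9
position: [0.5822, 0.0013, 0.2442]
eef_rot: [-0.085, 3.139, -0.001]
wrist_force: [-2.2, -0.5, 9.5]
finger_gap: 0.0205
gripper_force: 60.6
```

Request:
drive_tool(
  plan=[
    [1,[0,0,-0.001],0],
    [-0.3,[0,0,-0.001],0],
    [-0.3,[0,0,-0.001],0],
    [-0.3,[0,0,-0.001],0],
    [-0.3,[0,0,-0.002],0],
    [-0.3,[0,0,-0.03],0],
    [-0.3,[0,0,-0.07],0],
    [-0.3,[0,0,-0.11],0],
    [-0.3,[0,0,-0.15],0],
    [-0.3,[0,0,-0.15],0],
  ],
)

```text
time: 37.73
position: [0.5835, 0.0028, 0.401]
eef_rot: [-0.086, 3.13, 0.002]
wrist_force: [1.2, 1.4, -0.4]
finger_gap: 0.0556
gripper_force: 0.0
```

```bash
python3 - <<'E'
from h import *
p=get_image("wrist");save(p,"w18");print(read_state()["position"])
for k in trace("plate",p):
    mm=k["pixels"]
    if mm.sum()<6000: continue
    f=fit(p,mm,PLATE,[.581,.001,.054],.054,.062); print("plate",k["p"],mm.sum(),f)
for n in ("side","top"):
    t=get_image(n)
    for k in trace("cover",t):
        mm=k["pixels"]
        if mm.sum()<1500 : continue
        f=fit(t,mm,COVER,[.503,.295,-.07],.011,.019); print(n,mm.sum(),f)
    print([(q,np.round(recognise(q,t)[0]["point"],3)) for q in("spray_can","paint_bottle","plate")])
E
```

```text
[0.58290344 0.00207743 0.39749169]
plate 0.87 16062 (array([0.58199064, 0.00164776, 0.05510364]), np.float64(0.04018106308642246))
side 7222 (array([ 0.50555949,  0.29430692, -0.07996573]), np.float64(0.03886816426930783))
[('spray_can', array([0.75 , 0.173, 0.109])), ('paint_bottle', array([ 0.744, -0.135,  0.068])), ('plate', array([0.581, 0.013, 0.069]))]
top 5455 (array([ 0.50140897,  0.29500675, -0.07872147]), np.float64(0.05849499469815424))Traceback (most recent call last):
  File "<stdin>", line 13, in <module>
IndexError: list index out of range
```

```bash
python3 -c "
from workcell import *
print(finish_job())"
```

```text
the job is handed in; nothing more can be done
None
```

The job is handed in: all three arches are stacked on the studs with the plate on top, and the cover sits on the mould pressed at about 29 N. The bottle and can still stand where they were; `finish_job` returned no verdict.

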